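# Bolt down the proof-load bracket and hang the test weights

### The job

Lock the bracket first: put a T-bolt into each of its two foot slots, flange down on the plate, and turn it a quarter turn so its handle lies across the slot. Only then snap every test weight on the bench onto one of the bracket's eyes: press the hook's gate against the eye's front bar until the bar is inside and the gate has sprung shut, and leave the weight hanging still in the eye. Leave the spanner, the bottle and the brass fitting where they are.

Things in the scene. Friction and masses are not known exactly. Their poses are not given: they have to be found in the camera images.
- bracket: Blue goal-shaped frame with 3 steel eyes, fixed; its place varies. Origin on the bench below the middle of the frame's front face; x runs from the front through the frame, y along it, z up. Cross rail 12 thick, 280 wide, z 165 to 195, on a post at each end. Grey foot plate before it: x -168 to 22, 280 wide, top 30 above the bench, 12 thick, hollow below. Its eye and slot points have its axes.
- eye_1 (a point): On the axis of the front bar of eye 1, at its middle (1 at +y, 2 middle, 3 at -y; 95 apart). An eye is a level U of 8 mm round bar standing out 55 before the frame, 180 above the bench: front bar along y, 50 clear between the two side bars, 51 clear between front bar and cross rail.
- eye_2 (a point): On the axis of the front bar of eye 2, at its middle (1 at +y, 2 middle, 3 at -y; 95 apart). An eye is a level U of 8 mm round bar standing out 55 before the frame, 180 above the bench: front bar along y, 50 clear between the two side bars, 51 clear between front bar and cross rail.
- eye_3 (a point): On the axis of the front bar of eye 3, at its middle (1 at +y, 2 middle, 3 at -y; 95 apart). An eye is a level U of 8 mm round bar standing out 55 before the frame, 180 above the bench: front bar along y, 50 clear between the two side bars, 51 clear between front bar and cross rail.
- slot_1 (a point): Middle of the mouth of T-slot 1 on the foot plate's top (1 at bracket y +75, 2 at -75; 125 before the frame). Slot through the plate, 30 long along bracket x, 13 wide along y, over a hollow 18 high and over 50 wide.
- slot_2 (a point): Middle of the mouth of T-slot 2 on the foot plate's top (1 at bracket y +75, 2 at -75; 125 before the frame). Slot through the plate, 30 long along bracket x, 13 wide along y, over a hollow 18 high and over 50 wide.
- rest: Wooden rest 150 x 70 x 30 high in which the two T-bolts stand by their flanges, in square pockets 30 wide, 76 apart along its x. Fixed; origin under its centre.
- tbolt_1: T-bolt, 100 g, z up, fits either slot. Origin: centre of the underside of its flange (36 across, 4 thick). Above: black flat handle 40 long (x), 12 thick (y), top at 40. Below: 10 mm shank, then T-head 24 long (x, as the handle), 8 wide (y), 14 to 22 below the origin. It passes a slot with the handle along the slot; flange down, it turns freely either way; handle across = locked.
- tbolt_2: T-bolt, 100 g, z up, fits either slot. Origin: centre of the underside of its flange (36 across, 4 thick). Above: black flat handle 40 long (x), 12 thick (y), top at 40. Below: 10 mm shank, then T-head 24 long (x, as the handle), 8 wide (y), 14 to 22 below the origin. It passes a slot with the handle along the slot; flange down, it turns freely either way; handle across = locked.
- weight_1: Test weight 0.4-0.65 kg with snap hook, 163 high; may be absent (None). Origin under the centre of its steel disc (50 across, 30 high), z up. C-shaped hook 14 thick (y): spine x -22 to -14, z 30 to 118; bow z 118 to 127, x -22 to 22; nose x 14 to 22, z 74 to 118. Mouth faces down, 28 wide, above an open gap z 30 to 74 that a bar can enter from +x. Grey grip 16 (x) by 14 (y), z 127 to 163.
- weight_2: Test weight 0.4-0.65 kg with snap hook, 163 high; may be absent (None). Origin under the centre of its steel disc (50 across, 30 high), z up. C-shaped hook 14 thick (y): spine x -22 to -14, z 30 to 118; bow z 118 to 127, x -22 to 22; nose x 14 to 22, z 74 to 118. Mouth faces down, 28 wide, above an open gap z 30 to 74 that a bar can enter from +x. Grey grip 16 (x) by 14 (y), z 127 to 163.
- weight_3: Test weight 0.4-0.65 kg with snap hook, 163 high; may be absent (None). Origin under the centre of its steel disc (50 across, 30 high), z up. C-shaped hook 14 thick (y): spine x -22 to -14, z 30 to 118; bow z 118 to 127, x -22 to 22; nose x 14 to 22, z 74 to 118. Mouth faces down, 28 wide, above an open gap z 30 to 74 that a bar can enter from +x. Grey grip 16 (x) by 14 (y), z 127 to 163.
- seat_1 (a point): Point of weight_1 (its axes) where the eye bar's centre lies when seated in the bow: x 0, z 114. To hang it, face its +x as the bracket's +x, bring the bar into the gap between disc and nose, press the hook down over the bar; the nose is then inside the eye, the spine in front, the disc below the bar, and it hangs upright by itself. None if absent.
- seat_2 (a point): Point of weight_2 (its axes) where the eye bar's centre lies when seated in the bow: x 0, z 114. To hang it, face its +x as the bracket's +x, bring the bar into the gap between disc and nose, press the hook down over the bar; the nose is then inside the eye, the spine in front, the disc below the bar, and it hangs upright by itself. None if absent.
- seat_3 (a point): Point of weight_3 (its axes) where the eye bar's centre lies when seated in the bow: x 0, z 114. To hang it, face its +x as the bracket's +x, bring the bar into the gap between disc and nose, press the hook down over the bar; the nose is then inside the eye, the spine in front, the disc below the bar, and it hangs upright by itself. None if absent.
- gate_1 (a joint): Sprung gate of weight_1's hook, closing the mouth: 0 shut, to 1.5 rad open. Bar 5 thick, 26 long, pivoted on the spine at x -14, z 78, reaching to the nose; swings only upward into the hook, springs shut (0.04 to 0.08 N m; 3 to 6 N at the bar). A bar at weight x -3 to +8 passes its tip at z 105, and the gate snaps shut under it. None if absent.
- gate_2 (a joint): Sprung gate of weight_2's hook, closing the mouth: 0 shut, to 1.5 rad open. Bar 5 thick, 26 long, pivoted on the spine at x -14, z 78, reaching to the nose; swings only upward into the hook, springs shut (0.04 to 0.08 N m; 3 to 6 N at the bar). A bar at weight x -3 to +8 passes its tip at z 105, and the gate snaps shut under it. None if absent.
- gate_3 (a joint): Sprung gate of weight_3's hook, closing the mouth: 0 shut, to 1.5 rad open. Bar 5 thick, 26 long, pivoted on the spine at x -14, z 78, reaching to the nose; swings only upward into the hook, springs shut (0.04 to 0.08 N m; 3 to 6 N at the bar). A bar at weight x -3 to +8 passes its tip at z 105, and the gate snaps shut under it. None if absent.
- spanner: Spanner lying on the bench, 170 long; not part of the work. Origin near its middle.
- oil: Clear plastic bottle 48 across, 120 high; not part of the work. Origin under its centre.
- fitting: Brass pipe fitting, 32 across, 42 high, standing; not part of the work. Origin under its centre.
Things that resemble listed ones, but are neither listed nor needed, are in the scene too. What is shaped like the weight_3 but turquoise is not meant.

How it is judged:
On the way, in this order (a step that is already met when the one before it is completed fails the run):
1. both T-bolts are in the foot slots, flange down, turned across and locked (((horizontal distance between tbolt_1 and slot_1 below 0.01 m and z of tbolt_1 in the frame of slot_1 between -0.003 and 0.003 m and angle between the x axis of tbolt_1 and the x axis of slot_1, either way round above 1.25 rad) or (horizontal distance between tbolt_1 and slot_2 below 0.01 m and z of tbolt_1 in the frame of slot_2 between -0.003 and 0.003 m and angle between the x axis of tbolt_1 and the x axis of slot_2, either way round above 1.25 rad)) and ((horizontal distance between tbolt_2 and slot_1 below 0.01 m and z of tbolt_2 in the frame of slot_1 between -0.003 and 0.003 m and angle between the x axis of tbolt_2 and the x axis of slot_1, either way round above 1.25 rad) or (horizontal distance between tbolt_2 and slot_2 below 0.01 m and z of tbolt_2 in the frame of slot_2 between -0.003 and 0.003 m and angle between the x axis of tbolt_2 and the x axis of slot_2, either way round above 1.25 rad))), for 0.2 s.
2. every weight present hangs still on an eye with its gate shut (((x of seat_1 in the frame of eye_1 between -0.008 and 0.05 m and y of seat_1 in the frame of eye_1 between -0.037 and 0.037 m and z of seat_1 in the frame of eye_1 between -0.008 and 0.008 m) or (x of seat_1 in the frame of eye_2 between -0.008 and 0.05 m and y of seat_1 in the frame of eye_2 between -0.037 and 0.037 m and z of seat_1 in the frame of eye_2 between -0.008 and 0.008 m) or (x of seat_1 in the frame of eye_3 between -0.008 and 0.05 m and y of seat_1 in the frame of eye_3 between -0.037 and 0.037 m and z of seat_1 in the frame of eye_3 between -0.008 and 0.008 m)) and value of joint each of gate_1, gate_2, gate_3 below 0.15 rad and linear speed of each of weight_1, weight_2, weight_3 below 0.06 m/s and angle between each of weight_1, weight_2, weight_3's own z axis and vertical below 0.3 rad and ((x of seat_2 in the frame of eye_1 between -0.008 and 0.05 m and y of seat_2 in the frame of eye_1 between -0.037 and 0.037 m and z of seat_2 in the frame of eye_1 between -0.008 and 0.008 m) or (x of seat_2 in the frame of eye_2 between -0.008 and 0.05 m and y of seat_2 in the frame of eye_2 between -0.037 and 0.037 m and z of seat_2 in the frame of eye_2 between -0.008 and 0.008 m) or (x of seat_2 in the frame of eye_3 between -0.008 and 0.05 m and y of seat_2 in the frame of eye_3 between -0.037 and 0.037 m and z of seat_2 in the frame of eye_3 between -0.008 and 0.008 m)) and ((x of seat_3 in the frame of eye_1 between -0.008 and 0.05 m and y of seat_3 in the frame of eye_1 between -0.037 and 0.037 m and z of seat_3 in the frame of eye_1 between -0.008 and 0.008 m) or (x of seat_3 in the frame of eye_2 between -0.008 and 0.05 m and y of seat_3 in the frame of eye_2 between -0.037 and 0.037 m and z of seat_3 in the frame of eye_2 between -0.008 and 0.008 m) or (x of seat_3 in the frame of eye_3 between -0.008 and 0.05 m and y of seat_3 in the frame of eye_3 between -0.037 and 0.037 m and z of seat_3 in the frame of eye_3 between -0.008 and 0.008 m))), for 0.3 s.
At the end, for the whole second after the job is handed in: Both T-bolts in slots (10 mm of middle, flange within 3 mm of the plate), handles 72+ degrees off the slot; each weight present hangs still (0.06 m/s) within 0.3 rad of upright in an eye (seat point within 8 mm of the bar's level, anywhere over the U), gate below 0.15 rad (all of step 1 and all of step 2); the robot touches nothing.
It fails at once if a weight is hooked on an eye while a T-bolt is not locked (not (((horizontal distance between tbolt_1 and slot_1 below 0.01 m and z of tbolt_1 in the frame of slot_1 between -0.003 and 0.003 m and angle between the x axis of tbolt_1 and the x axis of slot_1, either way round above 1.25 rad) or (horizontal distance between tbolt_1 and slot_2 below 0.01 m and z of tbolt_1 in the frame of slot_2 between -0.003 and 0.003 m and angle between the x axis of tbolt_1 and the x axis of slot_2, either way round above 1.25 rad)) and ((horizontal distance between tbolt_2 and slot_1 below 0.01 m and z of tbolt_2 in the frame of slot_1 between -0.003 and 0.003 m and angle between the x axis of tbolt_2 and the x axis of slot_1, either way round above 1.25 rad) or (horizontal distance between tbolt_2 and slot_2 below 0.01 m and z of tbolt_2 in the frame of slot_2 between -0.003 and 0.003 m and angle between the x axis of tbolt_2 and the x axis of slot_2, either way round above 1.25 rad))) and ((x of seat_1 in the frame of eye_1 between -0.008 and 0.05 m and y of seat_1 in the frame of eye_1 between -0.037 and 0.037 m and z of seat_1 in the frame of eye_1 between -0.008 and 0.008 m) or (x of seat_1 in the frame of eye_2 between -0.008 and 0.05 m and y of seat_1 in the frame of eye_2 between -0.037 and 0.037 m and z of seat_1 in the frame of eye_2 between -0.008 and 0.008 m) or (x of seat_1 in the frame of eye_3 between -0.008 and 0.05 m and y of seat_1 in the frame of eye_3 between -0.037 and 0.037 m and z of seat_1 in the frame of eye_3 between -0.008 and 0.008 m) or (x of seat_2 in the frame of eye_1 between -0.008 and 0.05 m and y of seat_2 in the frame of eye_1 between -0.037 and 0.037 m and z of seat_2 in the frame of eye_1 between -0.008 and 0.008 m) or (x of seat_2 in the frame of eye_2 between -0.008 and 0.05 m and y of seat_2 in the frame of eye_2 between -0.037 and 0.037 m and z of seat_2 in the frame of eye_2 between -0.008 and 0.008 m) or (x of seat_2 in the frame of eye_3 between -0.008 and 0.05 m and y of seat_2 in the frame of eye_3 between -0.037 and 0.037 m and z of seat_2 in the frame of eye_3 between -0.008 and 0.008 m) or (x of seat_3 in the frame of eye_1 between -0.008 and 0.05 m and y of seat_3 in the frame of eye_1 between -0.037 and 0.037 m and z of seat_3 in the frame of eye_1 between -0.008 and 0.008 m) or (x of seat_3 in the frame of eye_2 between -0.008 and 0.05 m and y of seat_3 in the frame of eye_2 between -0.037 and 0.037 m and z of seat_3 in the frame of eye_2 between -0.008 and 0.008 m) or (x of seat_3 in the frame of eye_3 between -0.008 and 0.05 m and y of seat_3 in the frame of eye_3 between -0.037 and 0.037 m and z of seat_3 in the frame of eye_3 between -0.008 and 0.008 m))).
It fails at once if a bystander (spanner, bottle, fitting) is moved more than 30 mm (distance of any of spanner, oil, fitting from where it was at the start of the episode above 0.03 m).
Of weight_1, weight_2, weight_3 only 2 to 3 are there at a start; the rules pass over those that are not, and their reading is None.
At some moment in a run one of weight_1, weight_2, weight_3 may be knocked a few centimetres aside while the robot is not near it.
It also fails if it takes over 210 s, if anything falls off the work surface, if the arm or the gripper's body presses on something with over 40 N, if the wrist force passes 120 N, or if a joint passes its speed limit or range.

### The arm

A 6-joint arm with a two-finger parallel gripper is mounted at the origin on the work surface. World frame = base frame: x ahead of the robot, y to its left, z up, the work surface at z = 0. Lengths are in m, angles in rad, forces in N, time in s.
With the tool pointing down it reaches from about 0.425 to 0.95 m from the base axis. Payload 3.5 kg.
Tool frame: the origin (TCP) lies at the very end of the fingers, on their centre line; the grasp point (between the pads) lies ctrl.grip_point_offset behind it (ctrl.grip_point_offset is the distance from the TCP to the grasp point, in m); z points along the fingers, y is the direction in which the jaws open and shut (so a half turn about z gives the same grasp; the last joint's range is limited). The gripper opens to 85 mm and grips with 20 to 120 N. Pads are 22 mm wide; open, the fingers measure 114 mm over their backs; the gripper's body (76 mm by 85 mm) begins 54 mm behind the grasp point. The pads swing forward as they close: fully open they stand 13 mm farther back than shut.
Start: joints at [1.079, 0.286, 1.577, -0, 1.279, -0.15], TCP at [0.226, 0.636, 0.195] pointing down, gripper open.
Joint ranges: [-2.77, 2.77], [-0.9, 2.22], [0.21, 2.48], [-1.53, 4.67], [0.24, 2.81], [-2.84, 2.84]. Speed limits (rad/s): [2.79, 2.79, 3.14, 3.14, 3.14, 3.14].

### API

Orientations are given as a unit quaternion [x, y, z, w].
In Python, from plant import ctrl gives the robot as it stands.
- The arm moves only by the tool servo_tool, never from a script. Its argument "increments" is a list of rows, each a list of 5 numbers: the opening, from 0 (shut) to 1 (fully open), then the shift along the world's x, y, z in units of 40 mm (1.0 is 40 mm), then the turn about the world's z in units of 5 degrees (1.0 is 5 degrees). A call has exactly 10 rows; each row is the pose to reach, as a shift and turn from the pose measured when the call began; what a row does not reach only later rows make up. A row lasts 1/12 s, in which the tool goes at most 41.7 mm and 7.16 degrees, less where a joint would pass 70% of its speed; a pose out of reach is approached as far as the arm can. A call with a gripper value outside its range is refused whole. The fingers move at their own pace and stop on an object; "grip_force" is the grip in N (left out, the last holds). Time passes only in rows, so rows that repeat a pose let the fingers close, or fill a call up. It gives the time, the measured TCP pose, the force and the opening at its end, in the units of the state.
- ctrl.get_state(): the state, without advancing time (a new reading comes with each control period).
- ctrl.read_camera(name): name is "side" or "top"; returns a dict with "frame" (480x640x3 uint8, red, green, blue), "K" (3x3 intrinsics, pixels), "extrinsics" (4x4, takes a point from camera to world coordinates). Camera axes: x right, y down, z forward; pixel columns grow to the right and rows downward; lengths in m; the calibration is good to about 2 mm. A picture is of the moment at which its call begins. There is no depth.
- ctrl.sign_off(): hands the job in, once; it reports no verdict.
Trained networks look in a picture, given as the dict that the camera call returned (one of the last four; its "shot" number tells which), for a name from the list of things; names that differ only in an ending like _2 or _b are one class to them, and where a whole thing is asked for, a point or a joint stands for the part that bears it (a point fixed in the world has none). Each returns a list of dicts, best first, with "conf" (0 to 1); they miss things now and then, are a little off and sometimes report something else, mostly with a low value. They report only what shows in the picture. A call takes as long as a camera call. They do not tell look-alikes from the thing itself.
- ctrl.masks_of(picture, query): "region" (480x640 bool, what is visible of it) and "extent" ([left, top, right, bottom] in pixels, round what is visible of it).
- ctrl.landmark_of(picture, query): "centre" ([row, column] in pixels: a listed point, or the origin of a listed thing).
The state is a dict: "time": time; "qpos": joint angles; "dq": joint speeds; "joint_efforts": joint torques, N m; "eef_pos": TCP position; "tcp_rot": TCP orientation; "contact_force": force on the tool from outside, world axes, zero at the start; "wrist_torque": the same for the moment, N m; "opening": opening from 0.0 (shut) to 1.0 (fully open).
Only numpy, scipy, OpenCV 4.12 (cv2) and the standard library are available. Lean on these libraries where they do the work, as an engineer would, in place of code of your own. Each camera call takes 0.05 s, during which the arm holds its last target. There are 200 camera calls.

## Working session

There is one attempt and no reset: what is moved stays moved. The work goes in short steps, Python scripts to look and compute and a tool call to move; the robot and the scene stay as the last step left them, time stands still between calls to the robot, and variables do not carry over. Pictures are saved under pics/ and viewed, about 12 in all and at most 16, crops included, and the job is handed in when it is done.

Besides the shell and the picture viewer there is one more tool, called after ">>>" as name(argument=value, ...), one argument or row to a line, values as JSON. servo_tool: Moves the arm, as the interface text tells. Its arguments: {"type":"object","properties":{"increments":{"type":"array"},"grip_force":{"type":"number"}},"required":["increments"]}

```bash
ls; mkdir -p pics; cat > h.py <<'E'
import numpy as np, cv2
from plant import ctrl
def cam(n): return ctrl.read_camera(n)
def ray(p,rc):
    K=np.array(p["K"]);E=np.array(p["extrinsics"])
    d=E[:3,:3]@np.linalg.inv(K)@np.array([rc[1],rc[0],1.]); return E[:3,3],d/np.linalg.norm(d)
def atz(p,rc,z):
    o,d=ray(p,rc); return o+d*(z-o[2])/d[2]
def proj(p,X):
    K=np.array(p["K"]);E=np.array(p["extrinsics"])
    c=E[:3,:3].T@(np.array(X)-E[:3,3]); u=K@c; return np.array([u[1]/u[2],u[0]/u[2]])
def tri(p1,a,p2,b):
    o1,d1=ray(p1,a);o2,d2=ray(p2,b)
    s=np.linalg.lstsq(np.c_[d1,-d2],o2-o1,rcond=None)[0]
    A=o1+d1*s[0];B=o2+d2*s[1]; return (A+B)/2,np.linalg.norm(A-B)
def save(p,n,crop=None,scale=1):
    im=p["frame"][:,:,::-1]
    if crop: im=im[crop[1]:crop[3],crop[0]:crop[2]]
    cv2.imwrite("pics/"+n,cv2.resize(im,None,fx=scale,fy=scale,interpolation=cv2.INTER_CUBIC))
E
python3 - <<'E'
from h import *
np.set_printoptions(precision=4,suppress=True)
s=ctrl.get_state();print(s["time"],s["eef_pos"],s["tcp_rot"],s["opening"],ctrl.grip_point_offset)
a=cam("side");b=cam("top")
for n,p in(("side",a),("top",b)):
    print(n,np.array(p["extrinsics"]).round(3).tolist(),np.array(p["K"]).round(1).tolist());save(p,n+"0.png")
    for q in["bracket","eye_1","slot_1","rest","tbolt_1","weight_1","seat_1","spanner","oil","fitting"]:
        print(q,[(np.round(x["centre"],1).tolist(),round(x["conf"],2)) for x in ctrl.landmark_of(p,q)])
E
```

```text
pics
0.0 [0.2259 0.6353 0.194 ] [ 0.1701  0.9854 -0.0011 -0.0004] 0.9994612019248353 0.0187
side [[0.921, -0.295, 0.255, 0.231], [-0.39, -0.715, 0.58, -0.797], [0.012, -0.634, -0.773, 1.154], [0.0, 0.0, 0.0, 1.0]] [[556.3, 0.0, 312.9], [0.0, 556.3, 238.3], [0.0, 0.0, 1.0]]
bracket [([244.8, 360.1], 0.97)]
eye_1 [([234.5, 368.7], 0.9), ([162.3, 259.1], 0.61), ([179.3, 329.0], 0.58), ([201.2, 345.3], 0.55)]
slot_1 [([274.3, 336.3], 0.87), ([231.7, 308.7], 0.8)]
rest [([376.4, 309.8], 0.96)]
tbolt_1 [([375.5, 292.4], 0.6), ([368.9, 328.9], 0.58)]
weight_1 [([288.1, 267.4], 0.84), ([263.5, 258.8], 0.73), ([237.9, 245.6], 0.66), ([377.5, 310.9], 0.65), ([202.7, 348.5], 0.53)]
seat_1 [([212.1, 244.1], 0.84), ([260.0, 264.3], 0.75), ([235.6, 257.9], 0.6)]
spanner [([163.0, 261.3], 0.76), ([233.1, 307.2], 0.35), ([290.0, 267.9], 0.25)]
oil [([432.6, 370.2], 0.75)]
fitting [([208.3, 243.6], 0.64), ([357.3, 377.6], 0.5)]
top [[0.023, -0.986, 0.167, 0.35], [-1.0, -0.022, 0.005, -0.029], [-0.002, -0.167, -0.986, 1.348], [0.0, 0.0, 0.0, 1.0]] [[511.3, 0.0, 320.3], [0.0, 511.3, 239.3], [0.0, 0.0, 1.0]]
bracket [([187.4, 316.2], 0.66)]
eye_1 [([192.7, 275.4], 0.87), ([187.3, 356.2], 0.87), ([190.0, 315.3], 0.63), ([286.9, 332.1], 0.61)]
slot_1 [([230.5, 287.0], 0.78), ([227.9, 346.3], 0.77)]
rest [([290.8, 424.1], 0.84)]
tbolt_1 [([304.7, 421.4], 0.73), ([273.4, 427.2], 0.64), ([277.8, 255.3], 0.51)]
weight_1 [([289.2, 260.9], 0.86), ([283.5, 293.0], 0.78), ([289.7, 331.8], 0.77)]
seat_1 [([282.2, 291.8], 0.84), ([281.3, 255.6], 0.66), ([284.5, 326.7], 0.56)]
spanner [([238.4, 163.2], 0.61)]
oil [([268.6, 484.2], 0.56)]
fitting [([190.0, 315.0], 0.71), ([225.9, 432.2], 0.5)]
```

```bash
python3 - <<'E'
import cv2
a=cv2.imread("pics/side0.png");b=cv2.imread("pics/top0.png")
cv2.imwrite("pics/s1.png",cv2.resize(a[120:470,180:480],None,fx=1.7,fy=1.7))
cv2.imwrite("pics/t1.png",cv2.resize(b[120:360,120:520],None,fx=2,fy=2))
E
```

```text
(no output)
```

View pics/s1.png

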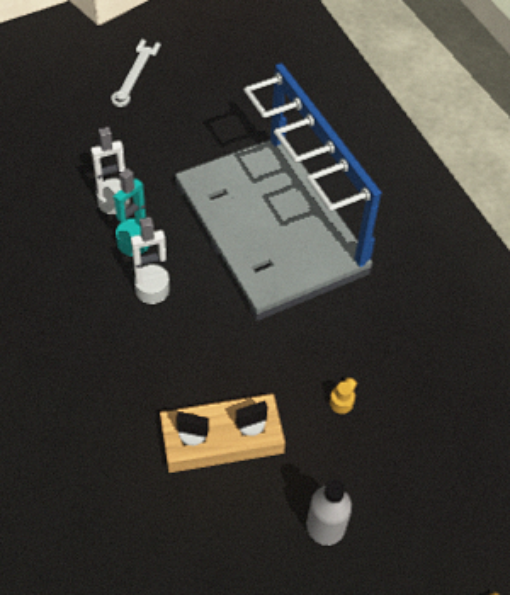

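View pics/t1.png

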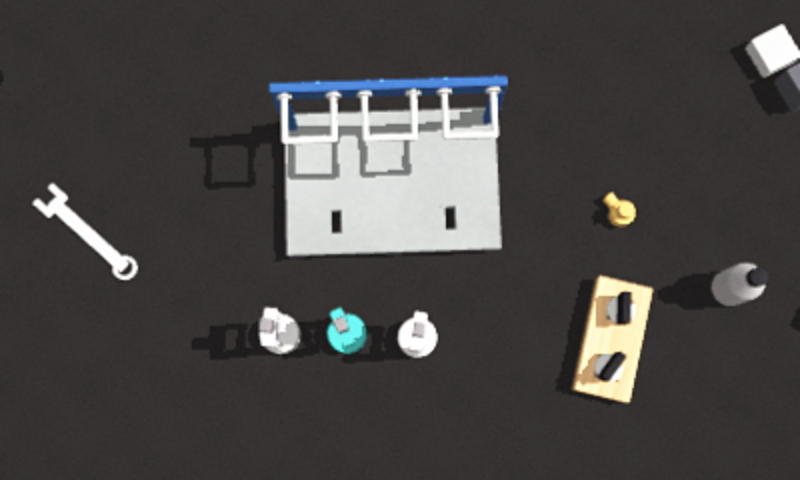

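The side view shows two white weights (crop px ~(152,285) and (110,195)), a turquoise decoy between them, the bracket with two dark slots, and the rest with both T-bolts. The top view shows the same: white weights at about (259,285) and (328,288) full px, and the rest at (424,290). Next I'll measure these.

```bash
cat > m1.py <<'E'
from h import *
np.set_printoptions(precision=4,suppress=True)
a=cam("side");b=cam("top")
def blob(p,mask,near,r=14):
    m=np.zeros(mask.shape,np.uint8); y,x=map(int,near); m[y-r:y+r+1,x-r:x+r+1]=mask[y-r:y+r+1,x-r:x+r+1]
    n,l,st,c=cv2.connectedComponentsWithStats(m); best=None
    k=1+np.argmin([np.hypot(c[i][1]-y,c[i][0]-x)-0.1*st[i][4] for i in range(1,n)])
    pts=np.argwhere(l==k); return pts
def yaw(p,pts,z):
    W=np.array([atz(p,q,z)[:2] for q in pts]); c=W.mean(0); w,v=np.linalg.eigh(np.cov((W-c).T))
    return c,np.degrees(np.arctan2(v[1,1],v[0,1]))%180,2*np.sqrt(3*w)
ga=a["frame"].astype(int).max(2);gb=b["frame"].astype(int).max(2)
S=[];
for na,nb in(((231.7,308.7),(230.5,287)),((274.3,336.3),(227.9,346.3))):
    pa=blob(a,ga<90,na);pb=blob(b,gb<90,nb)
    X,e=tri(a,pa.mean(0),b,pb.mean(0)); print("slot",len(pa),len(pb),X,e,yaw(b,pb,.03)); S.append(X)
for na,nb in(((162,259),(192.7,275.4)),((179.3,329),(192.7,275.4)),((201,345),(190,315.3)),((234.5,368.7),(187.3,356.2))):
    print("eye",*tri(a,na,b,nb))
for nb in((304.7,421.4),(273.4,427.2)):
    for dy in(0,):
        pb=blob(b,gb<50,(nb[0]-2,nb[1]+5),10); print("handle top",len(pb),pb.mean(0),yaw(b,pb,.06))
for q in("tbolt_1",):
    for x in ctrl.landmark_of(a,q)[:2]:
        for y in ctrl.landmark_of(b,q)[:2]: print(q,x["centre"],y["centre"],*tri(a,x["centre"],b,y["centre"]))
for q in("weight_1","seat_1"):
    for x in ctrl.landmark_of(a,q)[:3]:
        for y in ctrl.landmark_of(b,q)[:3]:
            X,e=tri(a,x["centre"],b,y["centre"])
            if e<.012: print(q,x["centre"],y["centre"],X,e)
d=S[0]-S[1];print("slot dist",np.linalg.norm(d),"bracket yaw(x axis)",np.degrees(np.arctan2(d[1],d[0]))-90)
save(b,"t2.png",(400,250,460,330),8)
save(b,"t3.png",(230,255,350,320),6)
E
python3 m1.py
```

```text
slot 19 40 [0.5969 0.0642 0.0278] 0.003584312564851164 (array([0.5947, 0.0644]), np.float64(2.0156549900442258), array([0.0103, 0.0269]))
slot 30 43 [ 0.6042 -0.0857  0.0278] 0.0021079667463173844 (array([ 0.6028, -0.0854]), np.float64(5.269100955373858), array([0.0114, 0.0274]))
eye [0.5472 0.071  0.3342] 0.13349316443501238
eye [0.6568 0.0839 0.1892] 0.005025732109176474
eye [ 0.6588 -0.0089  0.2033] 0.0003975081908772363
eye [ 0.6744 -0.1049  0.18  ] 0.0007901418129847502
handle top 38 [302.6053 423.9474] (array([ 0.4133, -0.2852]), np.float64(144.93598030573054), array([0.0081, 0.0426]))
handle top 49 [273.6327 430.2653] (array([ 0.4864, -0.302 ]), np.float64(175.3619764921021), array([0.0093, 0.042 ]))
tbolt_1 [366.7, 328.1] [304.4, 423.8] [ 0.4483 -0.2998  0.0447] 0.08064870268533537
tbolt_1 [366.7, 328.1] [274.2, 429.3] [ 0.4887 -0.3049  0.0354] 0.002398662291086322
tbolt_1 [376.3, 294.1] [304.4, 423.8] [ 0.4126 -0.2922  0.0244] 0.004302504495206989
tbolt_1 [376.3, 294.1] [274.2, 429.3] [ 0.45   -0.2999  0.0383] 0.0743299431928015
weight_1 [288.9, 269.1] [284.9, 293.5] [ 0.4701  0.053  -0.1413] 0.008457636593355147
weight_1 [288.9, 269.1] [290.4, 328.4] [ 0.4439 -0.0466  0.0101] 0.004135491722864827
weight_1 [260.8, 255.7] [284.9, 293.5] [0.4489 0.046  0.012 ] 0.010366968350983597
weight_1 [238.7, 246.2] [287.6, 259.3] [ 0.4464  0.1357 -0.0007] 0.0011313070206438647
seat_1 [262.4, 265.7] [286.3, 327.2] [ 0.4446 -0.0418  0.1136] 0.0002604778648693202
seat_1 [232.1, 258.9] [286.3, 327.2] [ 0.4359 -0.0407  0.2263] 0.0001233665273201254
seat_1 [210.9, 243.0] [279.3, 256.8] [0.4519 0.1291 0.1163] 0.010882062711148244
slot dist 0.15016604991213583 bracket yaw(x axis) 2.783995862342067
```

View pics/t2.png

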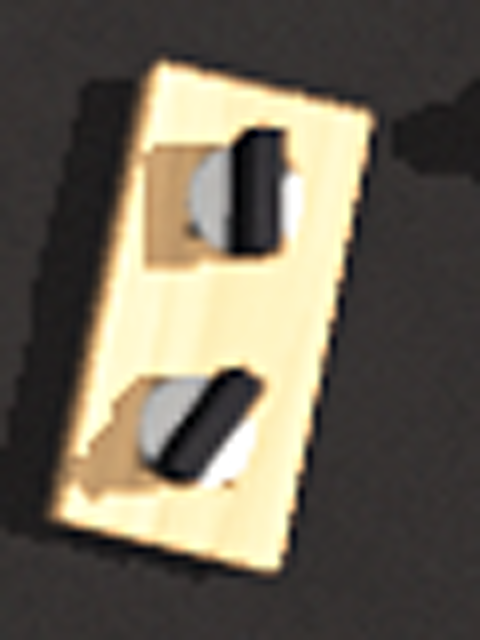

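View pics/t3.png

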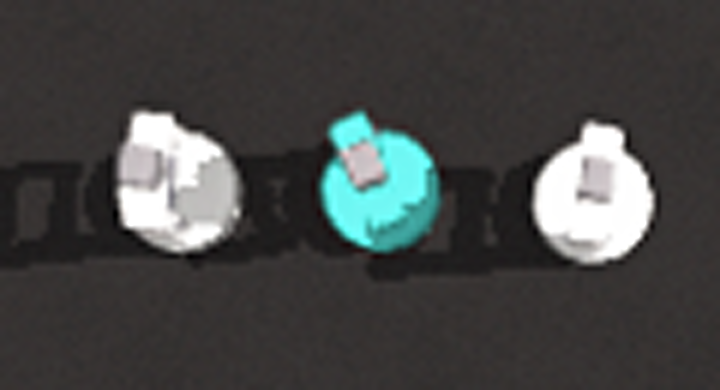

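```bash
python3 - <<'E'
import cv2
a=cv2.imread("pics/side0.png")
cv2.imwrite("pics/s2.png",cv2.resize(a[185:310,220:300],None,fx=4.8,fy=4.8,interpolation=cv2.INTER_CUBIC))
E
```

```text
(no output)
```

View pics/s2.png

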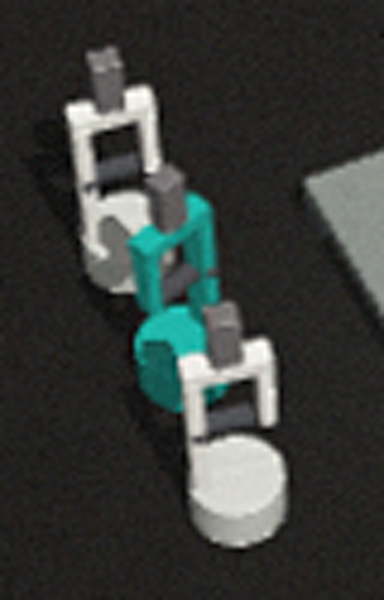

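The side crop shows both white hooks with the spine on the left (-x), so their mouths face about world +x. All measured points agree with the given sizes: slot spacing 150.2 mm, seat height 0.114, and bolts 75–77 mm apart. I'll go to bolt A first.

```bash
python3 - <<'E'
from h import *
np.set_printoptions(precision=4,suppress=True)
a=cam("side")
for n,l,r in(("front",(358,190),(343,268)),("rear",(110,75),(92,150))):
    L,R=[atz(a,(185+q[0]/4.8,220+q[1]/4.8),.127) for q in(l,r)]
    print(n,(L+R)/2,np.linalg.norm(R-L),np.degrees(np.arctan2(*(R-L)[1::-1])))
E
```

```text
front [ 0.4507 -0.0414  0.127 ] 0.03829924235096814 -8.706307179565039
rear [0.4505 0.1353 0.127 ] 0.04018990163462111 -3.874674873288678
```

>>> servo_tool(
  increments=[
    [0.6, 0, 0, 1.0, 0],
    [0.6, 1, -0.8, 2.0, 0],
    [0.6, 2, -1.6, 3.0, 0],
    [0.6, 3, -2.4, 3.2, 0],
    [0.6, 4, -3.2, 3.2, 0],
    [0.6, 5, -4, 3.2, 1],
    [0.6, 6, -4.8, 3.2, 2],
    [0.6, 7, -5.6, 3.2, 3],
    [0.6, 7.5, -6.5, 3.2, 3.1],
    [0.6, 8, -7.5, 3.2, 3.1],
  ],
  grip_force=60,
)

```text
time: 2.63
eef_pos: [0.4932, 0.4037, 0.322]
tcp_rot: [0.035, 0.999, 0.0, 0.0]
contact_force: [-0.2, -0.0, 0.7]
opening: 0.602
```

>>> servo_tool(
  increments=[
    [0.6, 0.2, -1, 0, 0],
    [0.6, 0.4, -2, 0, 0],
    [0.6, 0.5, -3, 0, 0],
    [0.6, 0.5, -4, 0, 0],
    [0.6, 0.5, -5, 0, 0],
    [0.6, 0.5, -6, 0, 0],
    [0.6, 0.5, -7, 0, 0],
    [0.6, 0.4, -8, 0, 0],
    [0.6, 0.4, -9, 0, 0],
    [0.6, 0.3, -10, 0, 0],
  ],
)

```text
time: 3.47
eef_pos: [0.505, 0.0018, 0.3222]
tcp_rot: [0.035, 0.999, 0.0, 0.001]
contact_force: [0.9, -0.4, 0.2]
opening: 0.603
```

>>> servo_tool(
  increments=[
    [0.6, -0.1, -1, 0, 0],
    [0.6, -0.1, -2, -0.5, 0],
    [0.6, -0.1, -3, -1, 0],
    [0.6, -0.2, -4, -1.5, 0],
    [0.6, -0.3, -5, -2, 0],
    [0.6, -0.3, -6, -2.5, 0],
    [0.6, -0.3, -7, -3, 0],
    [0.6, -0.3, -7.5, -3.5, 0],
    [0.6, -0.3, -7.6, -4, 0],
    [0.6, -0.3, -7.6, -4, 0],
  ],
)

```text
time: 4.3
eef_pos: [0.4898, -0.3025, 0.1564]
tcp_rot: [0.037, 0.999, 0.003, -0.003]
contact_force: [-1.2, 0.1, -1.0]
opening: 0.6
```

>>> servo_tool(
  increments=[
    [0.6, -0.05, 0, -0.7, 0],
    [0.6, -0.05, 0, -1.4, 0],
    [0.6, -0.05, 0, -2.1, 0],
    [0.6, -0.05, 0, -2.6, 0],
    [0.6, -0.05, 0, -2.85, 0],
    [0.6, -0.05, 0, -2.85, 0],
    [0, -0.05, 0, -2.85, 0],
    [0, -0.05, 0, -2.85, 0],
    [0, -0.05, 0, -2.85, 0],
    [0, -0.05, 0, -2.85, 0],
  ],
)

```text
time: 5.13
eef_pos: [0.4888, -0.3032, 0.0442]
tcp_rot: [0.037, 0.999, 0.002, -0.002]
contact_force: [0.0, 0.2, 0.1]
opening: 0.032
```

>>> servo_tool(
  increments=[
    [0, 0, 0, 0, 0],
    [0, 0, 0, 0, 0],
    [0, 0, 0, 0, 0],
    [0, 0, 0, 0.3, 0],
    [0, 0, 0, 0.8, 0],
    [0, 0, 0, 1.4, 0],
    [0, 0, 0, 2.0, 0],
    [0, 0, 0, 2.5, 0],
    [0, 0, 0, 2.5, 0],
    [0, 0, 0, 2.5, 0],
  ],
)

```text
time: 5.97
eef_pos: [0.4897, -0.304, 0.1466]
tcp_rot: [0.037, 0.999, 0.001, -0.0]
contact_force: [-0.2, -0.3, 0.3]
opening: 0.003
```

```bash
python3 - <<'E'
from h import *
a=cam("side");b=cam("top");s=ctrl.get_state()
print(s["eef_pos"],s["opening"]); c=[int(x) for x in proj(a,s["eef_pos"])]; d=[int(x) for x in proj(b,s["eef_pos"])];print(c,d)
A=a["frame"][c[0]-40:c[0]+60,c[1]-50:c[1]+50];B=b["frame"][d[0]-50:d[0]+50,d[1]-50:d[1]+50]
cv2.imwrite("pics/g1.png",cv2.resize(np.hstack([A,B])[:,:,::-1],None,fx=4,fy=4,interpolation=cv2.INTER_CUBIC))
E
```

```text
[ 0.48825014 -0.30272197  0.14341622] -0.0010811836316286334
[341, 328] [269, 437]
```

View pics/g1.png

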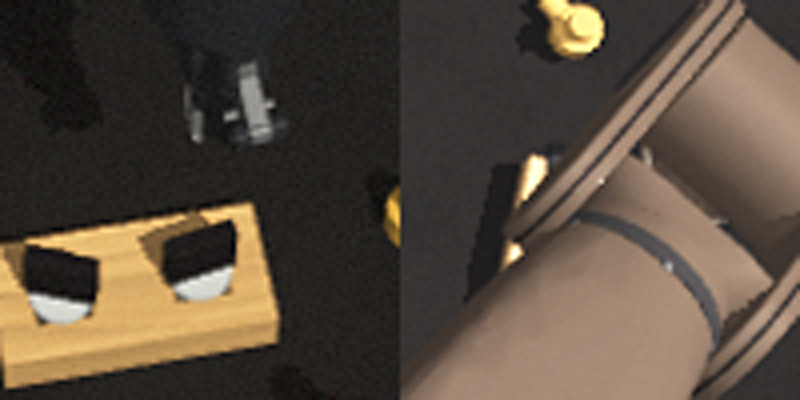

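The gripper closed on nothing, and the bolt hasn't moved (handle at side px (328,364)). I'll brighten the picture to see where the fingers really are.

```bash
python3 - <<'E'
from h import *
np.set_printoptions(precision=4,suppress=True)
a=cam("side");s=ctrl.get_state()
print(s["eef_pos"],s["opening"],s["tcp_rot"])
for x in ctrl.landmark_of(a,"tbolt_1"): print(x["centre"],x["conf"],atz(a,x["centre"],.03))
im=(255*(a["frame"]/255.)**.45).astype(np.uint8)[:,:,::-1].copy()
for z in(0,.0187):
    c=proj(a,np.array(s["eef_pos"])+[0,0,z]); print(c)
A=cv2.resize(im[250:410,260:400],None,fx=4,fy=4,interpolation=cv2.INTER_CUBIC)
c=proj(a,s["eef_pos"]); cv2.drawMarker(A,(int((c[1]-260)*4+2),int((c[0]-250)*4+2)),(0,0,255),0,12)
for X in((.4882,-.3027,.05),(.4882,-.3027,.070),(.4882,-.3027,.030)):
    c=proj(a,X);cv2.drawMarker(A,(int((c[1]-260)*4+2),int((c[0]-250)*4+2)),(0,255,0),0,12)
cv2.imwrite("pics/g2.png",A)
E
```

```text
[ 0.488  -0.3025  0.1427] 0.0027325956062623294 [ 0.0371  0.9993  0.0031 -0.003 ]
[373.3, 294.5] 0.61 [ 0.4172 -0.2888  0.03  ]
[367.8, 330.0] 0.57 [ 0.4939 -0.3067  0.03  ]
[341.9796 328.4497]
[337.4306 328.7589]
```

View pics/g2.png

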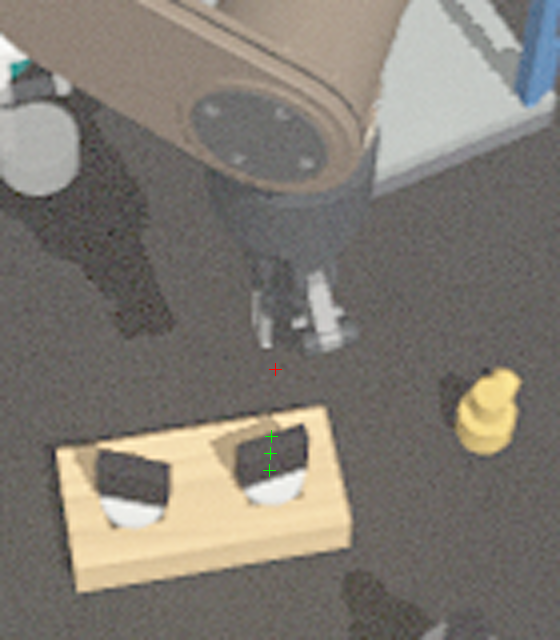

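>>> servo_tool(
  increments=[
    [1, 0, 0, 0.3, 0],
    [1, 0, 0, 0.6, 0],
    [1, 0, 0, 0.6, 0],
    [1, 0, 0, 0.6, 0],
    [1, 0, 0, 0.6, 0],
    [1, 0, 0, 0.6, 0],
    [1, 0, 0, 0.6, 0],
    [1, 0, 0, 0.6, 0],
    [1, 0, 0, 0.6, 0],
    [1, 0, 0, 0.6, 0],
  ],
)

```text
time: 7.0
eef_pos: [0.4878, -0.3024, 0.1663]
tcp_rot: [0.037, 0.999, 0.003, -0.003]
contact_force: [0.1, 0.0, -0.3]
opening: 0.999
```

```bash
cat > g.py <<'E'
import sys
from h import *
a=cam("side");s=ctrl.get_state();print(s["eef_pos"],s["opening"],s["qpos"])
np.savez(sys.argv[1],f=a["frame"],c=proj(a,s["eef_pos"]))
E
python3 g.py o1.npz
```

```text
[ 0.48785201 -0.3023887   0.16633466] 0.9984211810710819 [-7.32037854e-01  9.67846970e-02  1.85062089e+00  9.50305214e-04
  1.20339643e+00 -2.22899406e+00]
```

>>> servo_tool(
  increments=[
    [0, 0, 0, 0, 0],
    [0, 0, 0, 0, 0],
    [0, 0, 0, 0, 0],
    [0, 0, 0, 0, 0],
    [0, 0, 0, 0, 0],
    [0, 0, 0, 0, 0],
    [0, 0, 0, 0, 0],
    [0, 0, 0, 0, 0],
    [0, 0, 0, 0, 0],
    [0, 0, 0, 0, 0],
  ],
)

```text
time: 7.88
eef_pos: [0.4879, -0.3024, 0.1663]
tcp_rot: [0.037, 0.999, 0.003, -0.003]
contact_force: [-0.3, -0.5, -0.1]
opening: 0.001
```

```bash
python3 g.py o2.npz; python3 - <<'E'
import numpy as np,cv2
o=[]
for n in("o1","o2"):
    d=np.load(n+".npz");f=(255*(d["f"]/255.)**.45).astype(np.uint8);c=d["c"]
    r,k=int(c[0]),int(c[1]);A=cv2.resize(f[r-60:r+25,k-45:k+45],None,fx=4.4,fy=4.4,interpolation=cv2.INTER_CUBIC)[:,:,::-1].copy()
    cv2.drawMarker(A,(int((c[1]-k+45)*4.4+2),int((c[0]-r+60)*4.4+2)),(0,0,255),0,12);o.append(A)
cv2.imwrite("pics/g3.png",np.hstack(o))
E
```

```text
[ 0.48784496 -0.3023845   0.1663701 ] -0.002489140538469068 [-7.32053232e-01  9.67492814e-02  1.85059182e+00  9.76915839e-04
  1.20349179e+00 -2.22899429e+00]
```

View pics/g3.png

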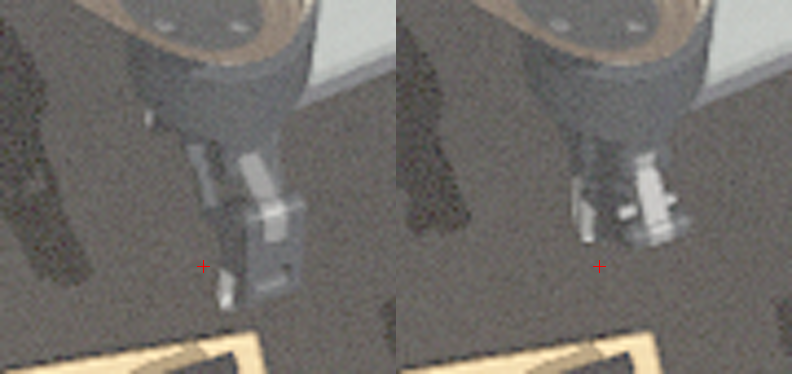

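The image doesn't clearly match the reported TCP. I'll turn the jaws across the camera's view and compare with the TCP again.

>>> servo_tool(
  increments=[
    [0.5, 0, 0, 0, -1.4],
    [0.5, 0, 0, 0, -2.8],
    [0.5, 0, 0, 0, -4.2],
    [0.5, 0, 0, 0, -5.6],
    [0.5, 0, 0, 0, -7],
    [0.5, 0, 0, 0, -8.4],
    [0.5, 0, 0, 0, -9.8],
    [0.5, 0, 0, 0, -11.2],
    [0.5, 0, 0, 0, -12.6],
    [0.5, 0, 0, 0, -14],
  ],
)

```text
time: 8.77
eef_pos: [0.4878, -0.3024, 0.1663]
tcp_rot: [0.606, 0.795, 0.005, -0.001]
contact_force: [0.3, -0.3, 0.3]
opening: 0.498
```

>>> servo_tool(
  increments=[
    [0.5, 0, 0, 0, -1.4],
    [0.5, 0, 0, 0, -2.8],
    [0.5, 0, 0, 0, -4.2],
    [0.5, 0, 0, 0, -5.6],
    [0.5, 0, 0, 0, -7],
    [0.5, 0, 0, 0, -7.6],
    [0.5, 0, 0, 0, -7.6],
    [0.5, 0, 0, 0, -7.6],
    [0.5, 0, 0, 0, -7.6],
    [0.5, 0, 0, 0, -7.6],
  ],
)

```text
time: 9.6
eef_pos: [0.4879, -0.3024, 0.1664]
tcp_rot: [0.832, 0.555, 0.005, 0.001]
contact_force: [0.0, 0.3, -0.0]
opening: 0.496
```

```bash
python3 g.py o3.npz; python3 - <<'E'
import numpy as np,cv2
from h import *
d=np.load("o3.npz");f=(255*(d["f"]/255.)**.45).astype(np.uint8)
s=ctrl.get_state();print(s["tcp_rot"])
from scipy.spatial.transform import Rotation as R
M=R.from_quat(s["tcp_rot"]).as_matrix();a=cam("side")
r,k=[int(v) for v in d["c"]];A=cv2.resize(f[r-75:r+35,k-60:k+60],None,fx=5,fy=5,interpolation=cv2.INTER_CUBIC)[:,:,::-1].copy()
for y in(-.021,0,.021):
    c=proj(a,np.array(s["eef_pos"])+M@[0,y,0]);cv2.drawMarker(A,(int((c[1]-k+60)*5+2),int((c[0]-r+75)*5+2)),(0,0,255),0,12)
cv2.imwrite("pics/g4.png",A)
E
```

```text
[ 0.48783243 -0.302388    0.16631766] 0.5042753664591008 [-0.73591637  0.08790958  1.86021947  0.00918174  1.18982005 -0.34555598]
[8.31754953e-01 5.55123582e-01 4.57907503e-03 7.34446340e-04]
```

View pics/g4.png

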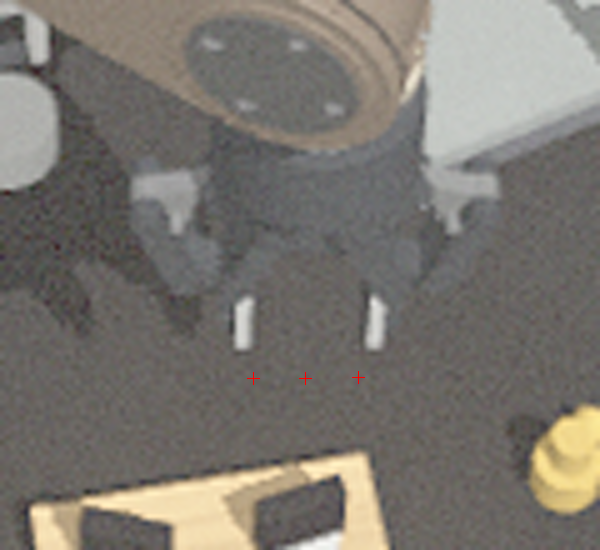

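The white pads sit 6 px above the TCP projection. That's either about 20 mm in height or about 20 mm in y, so I'll settle it by carefully touching a free spot on the bench with the fingers shut.

>>> servo_tool(
  increments=[
    [0, 0, 0.9, 0, 0],
    [0, 0, 1.8, 0, 0],
    [0, 0, 2.7, 0, 0],
    [0, 0, 3.5, -0.3, 0],
    [0, 0, 3.5, -1, 0],
    [0, 0, 3.5, -1.8, 0],
    [0, 0, 3.5, -2.6, 0],
    [0, 0, 3.5, -3.3, 0],
    [0, 0, 3.5, -3.6, 0],
    [0, 0, 3.5, -3.6, 0],
  ],
)

```text
time: 10.53
eef_pos: [0.4853, -0.161, 0.0191]
tcp_rot: [0.832, 0.555, 0.003, -0.002]
contact_force: [-0.2, 0.4, 0.2]
opening: -0.001
```

>>> servo_tool(
  increments=[
    [0, 0, 0, -0.05, 0],
    [0, 0, 0, -0.1, 0],
    [0, 0, 0, -0.15, 0],
    [0, 0, 0, -0.2, 0],
    [0, 0, 0, -0.25, 0],
    [0, 0, 0, -0.3, 0],
    [0, 0, 0, -0.35, 0],
    [0, 0, 0, -0.38, 0],
    [0, 0, 0, -0.4, 0],
    [0, 0, 0, -0.4, 0],
  ],
)

```text
time: 11.37
eef_pos: [0.4851, -0.1609, 0.0028]
tcp_rot: [0.832, 0.555, 0.003, -0.003]
contact_force: [0.4, 0.7, 0.4]
opening: 0.004
```

```bash
python3 g.py o4.npz; python3 - <<'E'
import numpy as np,cv2
from h import *
d=np.load("o4.npz");f=(255*(d["f"]/255.)**.45).astype(np.uint8)
s=ctrl.get_state();print(s["contact_force"],d["c"])
r,k=[int(v) for v in d["c"]];A=cv2.resize(f[r-60:r+30,k-45:k+45],None,fx=6,fy=6,interpolation=cv2.INTER_CUBIC)[:,:,::-1].copy()
c=d["c"];cv2.drawMarker(A,(int((c[1]-k+45)*6+3),int((c[0]-r+60)*6+3)),(0,0,255),0,12)
cv2.imwrite("pics/g5.png",A)
E
```

```text
[ 0.48518792 -0.16090515  0.00294079] 0.0045460335128701575 [-0.52318348  0.18099007  2.09775173  0.00985057  0.86495555 -0.13585371]
[-0.08310986 -0.12352929 -0.04619662] [322.16371422 301.26723122]
```

View pics/g5.png

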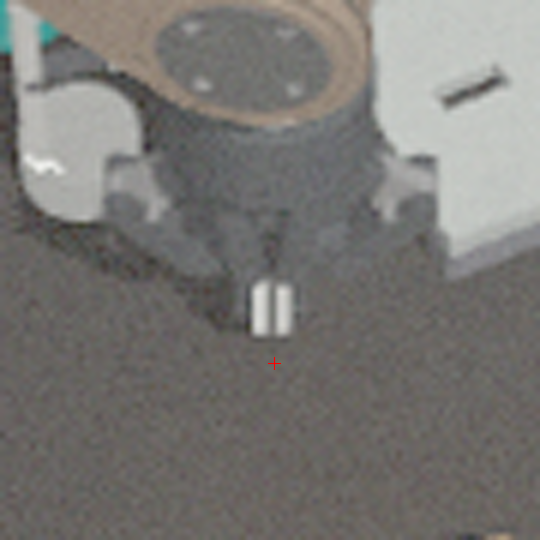

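>>> servo_tool(
  increments=[
    [0, 0, 0, -0.02, 0],
    [0, 0, 0, -0.04, 0],
    [0, 0, 0, -0.06, 0],
    [0, 0, 0, -0.08, 0],
    [0, 0, 0, -0.1, 0],
    [0, 0, 0, -0.12, 0],
    [0, 0, 0, -0.14, 0],
    [0, 0, 0, -0.16, 0],
    [0, 0, 0, -0.16, 0],
    [0, 0, 0, -0.16, 0],
  ],
)

```text
time: 12.25
eef_pos: [0.4852, -0.1609, -0.0035]
tcp_rot: [0.832, 0.555, 0.003, -0.003]
contact_force: [0.0, -0.8, -0.7]
opening: -0.001
```

>>> servo_tool(
  increments=[
    [0, 0, 0, -0.01, 0],
    [0, 0, 0, -0.02, 0],
    [0, 0, 0, -0.03, 0],
    [0, 0, 0, -0.04, 0],
    [0, 0, 0, -0.05, 0],
    [0, 0, 0, -0.06, 0],
    [0, 0, 0, -0.07, 0],
    [0, 0, 0, -0.08, 0],
    [0, 0, 0, -0.08, 0],
    [0, 0, 0, -0.08, 0],
  ],
)

```text
time: 13.08
eef_pos: [0.4851, -0.1609, -0.0067]
tcp_rot: [0.832, 0.555, 0.003, -0.003]
contact_force: [-0.3, 0.1, 0.9]
opening: 0.002
```

>>> servo_tool(
  increments=[
    [0, 0, 0, -0.01, 0],
    [0, 0, 0, -0.02, 0],
    [0, 0, 0, -0.03, 0],
    [0, 0, 0, -0.04, 0],
    [0, 0, 0, -0.05, 0],
    [0, 0, 0, -0.06, 0],
    [0, 0, 0, -0.07, 0],
    [0, 0, 0, -0.08, 0],
    [0, 0, 0, -0.08, 0],
    [0, 0, 0, -0.08, 0],
  ],
)

```text
time: 13.92
eef_pos: [0.4851, -0.1609, -0.01]
tcp_rot: [0.832, 0.555, 0.003, -0.003]
contact_force: [-0.4, -0.1, 0.1]
opening: 0.004
```

>>> servo_tool(
  increments=[
    [0, 0, 0, -0.01, 0],
    [0, 0, 0, -0.02, 0],
    [0, 0, 0, -0.03, 0],
    [0, 0, 0, -0.04, 0],
    [0, 0, 0, -0.05, 0],
    [0, 0, 0, -0.06, 0],
    [0, 0, 0, -0.07, 0],
    [0, 0, 0, -0.08, 0],
    [0, 0, 0, -0.08, 0],
    [0, 0, 0, -0.08, 0],
  ],
)

```text
time: 14.75
eef_pos: [0.4851, -0.1609, -0.0132]
tcp_rot: [0.832, 0.555, 0.003, -0.003]
contact_force: [-0.5, -1.1, 0.0]
opening: 0.0
```

>>> servo_tool(
  increments=[
    [0, 0, 0, -0.01, 0],
    [0, 0, 0, -0.02, 0],
    [0, 0, 0, -0.03, 0],
    [0, 0, 0, -0.04, 0],
    [0, 0, 0, -0.05, 0],
    [0, 0, 0, -0.06, 0],
    [0, 0, 0, -0.07, 0],
    [0, 0, 0, -0.08, 0],
    [0, 0, 0, -0.08, 0],
    [0, 0, 0, -0.08, 0],
  ],
)

```text
time: 15.58
eef_pos: [0.4851, -0.1608, -0.0165]
tcp_rot: [0.832, 0.555, 0.003, -0.003]
contact_force: [0.2, 0.1, -0.3]
opening: -0.001
```

```bash
cat > pad.py <<'E'
from h import *
np.set_printoptions(precision=4,suppress=True)
a=cam("side");s=ctrl.get_state();c=proj(a,s["eef_pos"])
g=a["frame"].astype(int).min(2); r,k=[int(v) for v in c]
m=np.zeros_like(g,np.uint8); m[r-22:r+12,k-8:k+8]=g[r-22:r+12,k-8:k+8]>90
p=np.argwhere(m>0); print(s["eef_pos"],"tcp px",c,"pads",p.min(0),p.max(0),p.mean(0),s["contact_force"])
bot=p[p[:,0]>=p[:,0].max()-1].mean(0)+[1,0]; print("tip px",bot,"at z=0:",atz(a,bot,0))
E
python3 pad.py; python3 - <<'E'
import numpy as np
d=np.load("o4.npz");g=d["f"].astype(int).min(2);r,k=[int(v) for v in d["c"]]
print(g[r-16:r+3,k-7:k+8])
E
```

```text
[ 0.4851 -0.1608 -0.0164] tcp px [326.3101 301.258 ] pads [314 298] [321 303] [317.5897 300.4615] [-0.1905 -0.0306 -0.2056]
tip px [321.5 300.4] at z=0: [ 0.4846 -0.1568  0.    ]
[[ 36  33  31  37  36  31  26  19  31  37  32  36  37  36  30]
 [ 17  38  36  42  40  34  29  29  34  37  32  39  40  34  32]
 [ 23  34  35  40  32  49  54  41  33  38  32  41  38  34  32]
 [ 20  27  36  29  65 116  96  51  71  75  50  32  39  37  31]
 [ 21  30  39  25 132 166 108  45 135 144  79  31  37  31  34]
 [ 18  29  36  25 133 166 100  45 134 142  78  31  41  31  34]
 [ 15  32  36  18 130 163 101  46 134 141  79  31  40  36  33]
 [ 22  36  42  20 129 163 100  46 132 148  85  44  46  36  33]
 [ 21  29  31  23 129 165 102  44 137 144  78  26  35  30  24]
 [ 23  21  28  15 130 166  99  46 135 146  79  30  35  28  37]
 [ 20  15  17   8 129 157  98  48 129 140  71  33  29  33  34]
 [ 26  20  25  19  90 116  77  46  96  98  50  33  26  29  28]
 [ 30  32  32  26  25  26  28  27  31  26  29  32  26  28  32]
 [ 33  29  33  28  31  31  28  30  29  31  34  31  29  29  31]
 [ 28  34  27  26  30  26  28  23  32  32  29  31  31  35  34]
 [ 29  35  30  32  31  28  35  29  29  30  27  31  35  29  35]
 [ 27  31  31  26  27  31  30  29  30  34  32  32  33  37  31]
 [ 29  26  32  36  30  29  35  33  26  34  30  30  29  30  31]
 [ 34  27  31  28  30  27  30  30  32  33  31  25  32  27  28]]
```

>>> servo_tool(
  increments=[
    [0, 0, 0, -0.01, 0],
    [0, 0, 0, -0.02, 0],
    [0, 0, 0, -0.03, 0],
    [0, 0, 0, -0.04, 0],
    [0, 0, 0, -0.05, 0],
    [0, 0, 0, -0.05, 0],
    [0, 0, 0, -0.05, 0],
    [0, 0, 0, -0.05, 0],
    [0, 0, 0, -0.05, 0],
    [0, 0, 0, -0.05, 0],
  ],
)

```text
time: 16.47
eef_pos: [0.4851, -0.1609, -0.0184]
tcp_rot: [0.832, 0.555, 0.003, -0.003]
contact_force: [-0.4, -0.4, 0.8]
opening: -0.0
```

>>> servo_tool(
  increments=[
    [0, 0, 0, -0.01, 0],
    [0, 0, 0, -0.02, 0],
    [0, 0, 0, -0.03, 0],
    [0, 0, 0, -0.04, 0],
    [0, 0, 0, -0.05, 0],
    [0, 0, 0, -0.05, 0],
    [0, 0, 0, -0.05, 0],
    [0, 0, 0, -0.05, 0],
    [0, 0, 0, -0.05, 0],
    [0, 0, 0, -0.05, 0],
  ],
)

```text
time: 17.3
eef_pos: [0.4851, -0.1609, -0.0204]
tcp_rot: [0.832, 0.555, 0.003, -0.003]
contact_force: [0.1, -0.8, 0.9]
opening: -0.001
```

>>> servo_tool(
  increments=[
    [0, 0, 0, -0.01, 0],
    [0, 0, 0, -0.02, 0],
    [0, 0, 0, -0.03, 0],
    [0, 0, 0, -0.04, 0],
    [0, 0, 0, -0.05, 0],
    [0, 0, 0, -0.05, 0],
    [0, 0, 0, -0.05, 0],
    [0, 0, 0, -0.05, 0],
    [0, 0, 0, -0.05, 0],
    [0, 0, 0, -0.05, 0],
  ],
)

```text
time: 18.13
eef_pos: [0.4851, -0.1609, -0.0224]
tcp_rot: [0.832, 0.555, 0.003, -0.003]
contact_force: [0.2, 0.0, -0.2]
opening: -0.002
```

>>> servo_tool(
  increments=[
    [0, 0, 0, -0.01, 0],
    [0, 0, 0, -0.02, 0],
    [0, 0, 0, -0.03, 0],
    [0, 0, 0, -0.04, 0],
    [0, 0, 0, -0.05, 0],
    [0, 0, 0, -0.05, 0],
    [0, 0, 0, -0.05, 0],
    [0, 0, 0, -0.05, 0],
    [0, 0, 0, -0.05, 0],
    [0, 0, 0, -0.05, 0],
  ],
)

```text
time: 18.97
eef_pos: [0.4852, -0.1609, -0.0243]
tcp_rot: [0.832, 0.555, 0.003, -0.003]
contact_force: [-0.4, -0.6, -0.1]
opening: -0.003
```

```bash
python3 pad.py
```

```text
[ 0.4852 -0.1609 -0.0243] tcp px [327.9966 301.3128] pads [316 298] [323 304] [319.4186 301.0233] [-0.7483  0.3855 -0.2732]
tip px [323.3333 301.1111] at z=0: [ 0.4843 -0.1621  0.    ]
```

>>> servo_tool(
  increments=[
    [0, 0, 0, -0.01, 0],
    [0, 0, 0, -0.02, 0],
    [0, 0, 0, -0.03, 0],
    [0, 0, 0, -0.04, 0],
    [0, 0, 0, -0.05, 0],
    [0, 0, 0, -0.05, 0],
    [0, 0, 0, -0.05, 0],
    [0, 0, 0, -0.05, 0],
    [0, 0, 0, -0.05, 0],
    [0, 0, 0, -0.05, 0],
  ],
)

```text
time: 19.85
eef_pos: [0.4852, -0.1609, -0.0263]
tcp_rot: [0.832, 0.555, 0.003, -0.003]
contact_force: [0.5, 0.0, -0.7]
opening: 0.003
```

>>> servo_tool(
  increments=[
    [0, 0, 0, -0.01, 0],
    [0, 0, 0, -0.02, 0],
    [0, 0, 0, -0.03, 0],
    [0, 0, 0, -0.04, 0],
    [0, 0, 0, -0.05, 0],
    [0, 0, 0, -0.05, 0],
    [0, 0, 0, -0.05, 0],
    [0, 0, 0, -0.05, 0],
    [0, 0, 0, -0.05, 0],
    [0, 0, 0, -0.05, 0],
  ],
)

```text
time: 20.68
eef_pos: [0.4852, -0.1609, -0.0283]
tcp_rot: [0.832, 0.555, 0.003, -0.003]
contact_force: [0.4, -0.2, 0.7]
opening: 0.004
```

```bash
cat > pad2.py <<'E'
from h import *
a=cam("side");s=ctrl.get_state();c=proj(a,s["eef_pos"]);k=int(round(c[1]));r=int(c[0])
g=a["frame"].astype(float).min(2)
col=g[r-30:r+12,k-4:k+4].max(1)
print(s["eef_pos"],s["contact_force"],s["joint_efforts"],c);print(r-30,col.astype(int))
E
python3 pad2.py; python3 - <<'E'
import numpy as np
d=np.load("o4.npz");g=d["f"].astype(int).min(2);r,k=[int(round(v)) for v in d["c"]]
print(d["c"],r-30,g[r-30:r+12,k-4:k+4].max(1))
E
```

```text
[ 0.48521105 -0.16090608 -0.02828918] [-0.32150616 -0.04549311 -0.25642617] [-1.50257532e-03 -3.08850431e+01 -2.13948745e+01  1.17676638e-02
  5.24833042e-03  8.19187107e-06] [328.82698158 301.3343951 ]
298 [ 41  39  41  42  38  44  40  35  39  41  35  44  38  39  39  41  41  47
  94 157 166 163 162 164 164 160 115  30  33  34  38  35  37  36  36  36
  35  37  42  33  35  36]
[322.16371422 301.26723122] 292 [ 41  41  40  41  39  31  41  36  38  38  34  36  38  36  37  42  54 116
 166 166 163 163 165 166 157 116  31  34  32  35  34  36  33  35  36  36
  33  34  32  32  35  34]
```

>>> servo_tool(
  increments=[
    [0, 0, 0, -0.01, 0],
    [0, 0, 0, -0.02, 0],
    [0, 0, 0, -0.03, 0],
    [0, 0, 0, -0.04, 0],
    [0, 0, 0, -0.05, 0],
    [0, 0, 0, -0.06, 0],
    [0, 0, 0, -0.06, 0],
    [0, 0, 0, -0.06, 0],
    [0, 0, 0, -0.06, 0],
    [0, 0, 0, -0.06, 0],
  ],
)

```text
time: 21.57
eef_pos: [0.4852, -0.1609, -0.0307]
tcp_rot: [0.832, 0.555, 0.003, -0.003]
contact_force: [0.5, 0.0, 0.5]
opening: 0.002
```

>>> servo_tool(
  increments=[
    [0, 0, 0, -0.01, 0],
    [0, 0, 0, -0.02, 0],
    [0, 0, 0, -0.03, 0],
    [0, 0, 0, -0.04, 0],
    [0, 0, 0, -0.05, 0],
    [0, 0, 0, -0.06, 0],
    [0, 0, 0, -0.06, 0],
    [0, 0, 0, -0.06, 0],
    [0, 0, 0, -0.06, 0],
    [0, 0, 0, -0.06, 0],
  ],
)

```text
time: 22.4
eef_pos: [0.4853, -0.1609, -0.033]
tcp_rot: [0.832, 0.555, 0.003, -0.003]
contact_force: [-0.2, -0.1, -0.7]
opening: -0.001
```

```bash
python3 pad2.py; python3 - <<'E'
from h import *
a=cam("side");b=cam("top")
def br(p): return (255*(p["frame"]/255.)**.45).astype(np.uint8)[:,:,::-1]
c=proj(a,(.485,-.161,0));d=proj(b,(.485,-.161,0));c=c.astype(int);d=d.astype(int)
A=br(a)[c[0]-45:c[0]+25,c[1]-40:c[1]+30];B=br(b)[d[0]-50:d[0]+20,d[1]-45:d[1]+25]
cv2.imwrite("pics/g6.png",cv2.resize(np.hstack([A,B]),None,fx=5.5,fy=5.5,interpolation=cv2.INTER_CUBIC)); print(c,d)
E
```

```text
[ 0.48529281 -0.16094287 -0.0330033 ] [ 0.04093119 -0.46815515 -0.08978697] [ 9.00869763e-04 -3.10260701e+01 -2.11775011e+01  1.18349766e-02
  5.22494665e-03  2.45438144e-06] [329.81348239 301.37985673]
299 [ 44  43  40  41  41  44  39  35  40  38  37  37  37  39  40  39  40  72
  85 157 165 163 163 166 165 159 111  33  35  34  37  35  37  32  37  33
  34  35  34  37  35  36]
[322 301] [275 372]
```

View pics/g6.png

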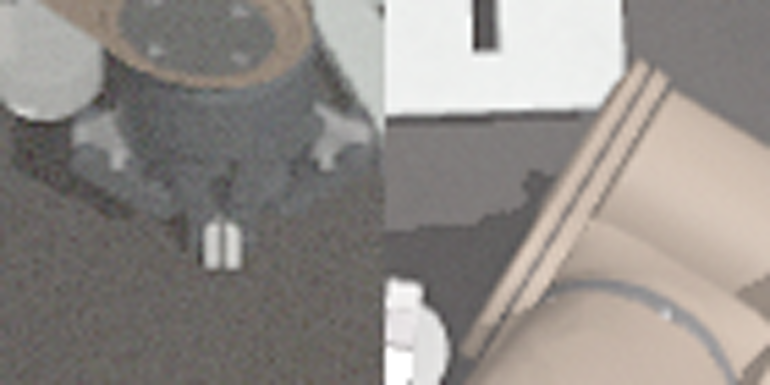

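The side crop shows the pads (crop (222,265)) just next to their shadow, so they're close to the bench but not on it. I'll go on in small steps.

>>> servo_tool(
  increments=[
    [0, 0, 0, -0.01, 0],
    [0, 0, 0, -0.02, 0],
    [0, 0, 0, -0.03, 0],
    [0, 0, 0, -0.04, 0],
    [0, 0, 0, -0.05, 0],
    [0, 0, 0, -0.06, 0],
    [0, 0, 0, -0.06, 0],
    [0, 0, 0, -0.06, 0],
    [0, 0, 0, -0.06, 0],
    [0, 0, 0, -0.06, 0],
  ],
)

```text
time: 23.38
eef_pos: [0.4853, -0.161, -0.0354]
tcp_rot: [0.832, 0.555, 0.003, -0.003]
contact_force: [-0.2, -0.1, 0.2]
opening: 0.001
```

>>> servo_tool(
  increments=[
    [0, 0, 0, -0.01, 0],
    [0, 0, 0, -0.02, 0],
    [0, 0, 0, -0.03, 0],
    [0, 0, 0, -0.04, 0],
    [0, 0, 0, -0.05, 0],
    [0, 0, 0, -0.06, 0],
    [0, 0, 0, -0.06, 0],
    [0, 0, 0, -0.06, 0],
    [0, 0, 0, -0.06, 0],
    [0, 0, 0, -0.06, 0],
  ],
)

```text
time: 24.22
eef_pos: [0.4854, -0.161, -0.0359]
tcp_rot: [0.832, 0.555, 0.002, -0.003]
contact_force: [-5.8, 2.6, 14.3]
opening: 0.001
```

>>> servo_tool(
  increments=[
    [0, 0, 0, -0.01, 0],
    [0, 0, 0, -0.02, 0],
    [0, 0, 0, -0.03, 0],
    [0, 0, 0, -0.04, 0],
    [0, 0, 0, -0.05, 0],
    [0, 0, 0, -0.05, 0],
    [0, 0, 0, -0.05, 0],
    [0, 0, 0, -0.05, 0],
    [0, 0, 0, -0.05, 0],
    [0, 0, 0, -0.05, 0],
  ],
)

```text
time: 25.05
eef_pos: [0.4861, -0.1614, -0.0359]
tcp_rot: [0.832, 0.555, 0.002, -0.003]
contact_force: [-4.6, 2.7, 14.3]
opening: -0.001
```

Contact at a reading of z = -0.036. The reported TCP reads about 36 mm too low, and with the tips at z=0 the camera can now give the xy offset.

```bash
python3 pad2.py; python3 - <<'E'
from h import *
a=cam("side");s=ctrl.get_state();c=proj(a,s["eef_pos"]);k=int(round(c[1]));r=int(c[0])
g=a["frame"].astype(float).min(2);w=g[r-9:r-5,k-8:k+8];print(w.astype(int))
sub=np.clip(g[r-12:r-6,k-8:k+8]-60,0,None).sum(0);cc=(sub*np.arange(k-8,k+8)).sum()/sub.sum()
col=g[r-20:r+5,k-4:k+4].max(1);i=np.where(col>100)[0].max();row=r-20+i+(col[i]-35)/130-.5
t=atz(a,(row,cc),0);print(row,cc,t,t-np.array(s["eef_pos"]),proj(a,np.array(s["eef_pos"])+[0,0,.036]))
E
```

```text
[ 0.48606887 -0.16137066 -0.0358801 ] [-4.78214723  2.99123717 13.45960666] [-3.64619941e-01 -2.51145566e+01 -1.87849921e+01  8.03742930e-02
 -1.27224997e+00 -2.94702499e-03] [330.4474274  301.74678306]
300 [ 38  41  41  42  42  39  40  40  42  41  38  37  41  42  57  39  42  53
 111 156 155 154 151 152 154 139  49  31  34  35  38  37  36  37  34  34
  33  33  34  36  36  34]
[[ 17  23  22  32  43 136 141  67  93 152 110  29  30  34  31  29]
 [ 21  17  28  36  40 131 143  69  94 155 108  42  34  33  30  31]
 [ 25  15  32  34  39 132 139  65  94 147 106  42  34  29  29  29]
 [ 25  29  30  22  32 136 139  66  96 158 105  29  33  32  32  28]]
325.3076923076923 301.36393989983304 [ 0.48280278 -0.16732623  0.        ] [-0.00326849 -0.00597506  0.03589931] [322.80668024 301.68655011]
```

>>> servo_tool(
  increments=[
    [0, 0, 0, 0.2, 0],
    [0, 0, 0, 0.5, 0],
    [0, 0, 0, 1, 0],
    [0, 0, 0, 1.8, 0],
    [0, 0, 0, 2.6, 0],
    [0, 0, 0, 3.4, 0],
    [0.5, 0, 0, 4, 0],
    [0.5, 0, 0, 4, 0],
    [0.5, 0, 0, 4, 0],
    [0.5, 0, 0, 4, 0],
  ],
)

```text
time: 25.98
eef_pos: [0.4855, -0.161, 0.1234]
tcp_rot: [0.832, 0.556, 0.002, -0.004]
contact_force: [-0.2, 0.6, -0.8]
opening: 0.501
```

The xy reading is good to about 4 mm; only z is biased (true tip z is about reading + 0.036). I'll go for bolt A again with this corrected.

>>> servo_tool(
  increments=[
    [0.6, 0, -0.4, 0, -1.4],
    [0.6, 0, -0.8, 0, -2.8],
    [0.6, 0, -1.2, 0, -4.2],
    [0.6, 0, -1.6, 0, -5.6],
    [0.6, 0, -2, 0, -7],
    [0.6, 0, -2.4, 0, -8.4],
    [0.6, 0, -2.8, 0, -9.8],
    [0.6, 0, -3.2, 0, -11.2],
    [0.6, 0, -3.6, 0, -12.6],
    [0.6, 0, -3.65, 0, -14],
  ],
)

```text
time: 26.82
eef_pos: [0.4842, -0.3084, 0.1208]
tcp_rot: [1.0, -0.026, 0.002, -0.003]
contact_force: [-0.6, 0.3, 0.1]
opening: 0.601
```

>>> servo_tool(
  increments=[
    [0.6, 0, 0, 0, -0.5],
    [0.6, 0, 0, -0.7, -0.5],
    [0.6, 0, 0, -1.4, -0.5],
    [0.6, 0, 0, -2.1, -0.5],
    [0.6, 0, 0, -2.6, -0.5],
    [0.6, 0, 0, -2.9, -0.5],
    [0.6, 0, 0, -2.95, -0.5],
    [0.6, 0, 0, -2.95, -0.5],
    [0, 0, 0, -2.95, -0.5],
    [0, 0, 0, -2.95, -0.5],
  ],
)

```text
time: 27.65
eef_pos: [0.4852, -0.3093, 0.0045]
tcp_rot: [0.999, -0.048, 0.004, -0.002]
contact_force: [0.2, -0.1, 0.4]
opening: 0.332
```

>>> servo_tool(
  increments=[
    [0, 0, 0, 0, 0],
    [0, 0, 0, 0, 0],
    [0, 0, 0, 0, 0],
    [0, 0, 0, 0, 0],
    [0, 0, 0, 0, 0],
    [0, 0, 0, 0, 0],
    [0, 0, 0, 0, 0],
    [0, 0, 0, 0, 0],
    [0, 0, 0, 0, 0],
    [0, 0, 0, 0, 0],
  ],
)

```text
time: 28.48
eef_pos: [0.4863, -0.3103, 0.0062]
tcp_rot: [0.999, -0.048, 0.005, -0.001]
contact_force: [-0.6, 0.3, 5.9]
opening: 0.129
```

>>> servo_tool(
  increments=[
    [0, 0, 0, 0.4, 0],
    [0, 0, 0, 1, 0],
    [0, 0, 0, 1.8, 0],
    [0, 0.2, 0.6, 2.4, 0.3],
    [0, 0.6, 1.4, 2.4, 0.8],
    [0, 1.1, 2.2, 2.4, 1.3],
    [0, 1.6, 3, 2.4, 1.65],
    [0, 2, 3.8, 2.4, 1.65],
    [0, 2.4, 4.6, 2.4, 1.65],
    [0, 2.9, 5.5, 2.4, 1.65],
  ],
)

```text
time: 29.32
eef_pos: [0.602, -0.0889, 0.1017]
tcp_rot: [1.0, 0.024, 0.004, -0.001]
contact_force: [0.2, -0.0, -1.4]
opening: 0.123
```

>>> servo_tool(
  increments=[
    [0, 0, 0, 0, 0],
    [0, 0, 0, -0.4, 0],
    [0, 0, 0, -0.8, 0],
    [0, 0, 0, -1.2, 0],
    [0, 0, 0, -1.4, 0],
    [0, 0, 0, -1.4, 0],
    [0, 0, 0, -1.4, 0],
    [0, 0, 0, -1.4, 0],
    [0, 0, 0, -1.4, 0],
    [0, 0, 0, -1.4, 0],
  ],
)

```text
time: 30.15
eef_pos: [0.6028, -0.0893, 0.0469]
tcp_rot: [1.0, 0.024, 0.005, -0.001]
contact_force: [0.7, -0.2, -1.1]
opening: 0.131
```

```bash
cat > hv.py <<'E'
import sys
from h import *
a=cam("side");b=cam("top");s=ctrl.get_state();print(s["eef_pos"],s["opening"],s["tcp_rot"],s["contact_force"])
x,y=float(sys.argv[2]),float(sys.argv[3]);g=float(sys.argv[4]) if len(sys.argv)>4 else .6
c=proj(a,(x,y,.05)).astype(int);d=proj(b,(x,y,.05)).astype(int);print(c,d)
f=lambda p:(255*(p["frame"]/255.)**g).astype(np.uint8)[:,:,::-1]
A=f(a)[c[0]-35:c[0]+35,c[1]-35:c[1]+35];B=f(b)[d[0]-35:d[0]+35,d[1]-35:d[1]+35]
cv2.imwrite("pics/"+sys.argv[1],cv2.resize(np.hstack([A,B]),None,fx=5.7,fy=5.7,interpolation=cv2.INTER_CUBIC))
for p,n in((a,"side"),(b,"top")):
    for q in("tbolt_1","slot_1"): print(n,q,[(np.round(v["centre"],1).tolist(),round(v["conf"],2)) for v in ctrl.landmark_of(p,q)][:3])
E
python3 hv.py h1.png .603 -.0855
```

```text
[ 0.6024905  -0.08910126  0.04651096] 0.12878277202916455 [ 9.99700803e-01  2.40025576e-02  4.63760264e-03 -8.20879002e-04] [ 1.09755765  0.09077621 -0.42772051]
[271 334] [227 345]
side tbolt_1 [([372.9, 293.0], 0.87)]
side slot_1 [([275.7, 336.6], 0.97), ([232.9, 308.6], 0.66), ([376.5, 295.0], 0.29)]
top tbolt_1 [([286.1, 259.8], 0.61), ([305.0, 426.9], 0.44), ([237.5, 163.7], 0.15)]
top slot_1 [([230.9, 288.9], 0.73)]
```

View pics/h1.png

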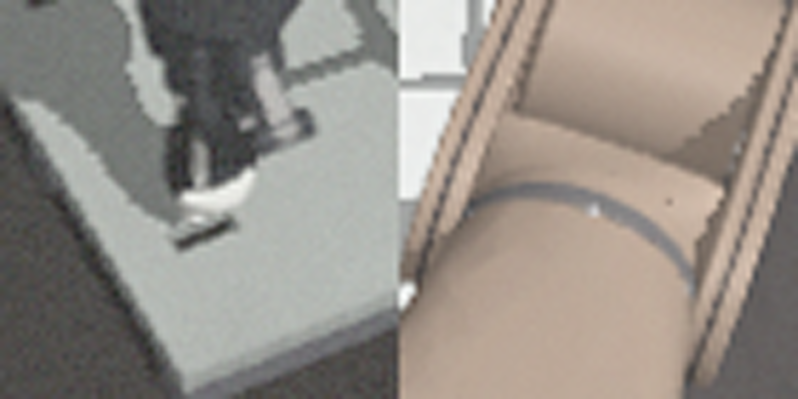

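>>> servo_tool(
  increments=[
    [0, 0, 0, -0.05, 0],
    [0, 0, 0, -0.1, 0],
    [0, 0, 0, -0.15, 0],
    [0, 0, 0, -0.2, 0],
    [0, 0, 0, -0.25, 0],
    [0, 0, 0, -0.3, 0],
    [0, 0, 0, -0.33, 0],
    [0, 0, 0, -0.33, 0],
    [0, 0, 0, -0.33, 0],
    [0, 0, 0, -0.33, 0],
  ],
)

```text
time: 31.28
eef_pos: [0.6022, -0.0889, 0.0328]
tcp_rot: [1.0, 0.024, 0.004, -0.001]
contact_force: [0.0, -0.2, -0.3]
opening: 0.125
```

```bash
cat > fl.py <<'E'
import sys
from h import *
np.set_printoptions(precision=4,suppress=True,linewidth=200)
a=cam("side");s=ctrl.get_state();print(s["eef_pos"],s["contact_force"])
x,y=float(sys.argv[1]),float(sys.argv[2]);r0,c0=proj(a,(x,y,.04)).astype(int)
g=a["frame"].astype(int).min(2);print(r0-14,c0-12);print(g[r0-14:r0+16,c0-12:c0+14])
E
python3 fl.py .603 -.0855
```

```text
[ 0.6022 -0.089   0.0328] [-1.5912 -0.1307 -1.53  ]
259 321
[[ 71  72  69  68  72  69  66 106  73  30  22  32  34  41  43  29  25  32  38  32  26  57  50  68 129 145]
 [ 66  67  77  75  75  73  71  91  69  32  20  25  31  27  36  33  26  26  29  33  65 107  84  38 115 143]
 [ 75  71  68  75  73  72  66  76  51  21  20  26  25  29  38  33  27  26  27  70 111 127  92  45  65 109]
 [ 74  71  73  66  66  75  50  31  18  19  21  31  22  32  40  32  29  29  24  59  59  40  40  35  47  89]
 [ 69  70  69  69  73  77  48  26  26  24  20  48  38  25  29  24  28  29  24  22  26  26  43  50  54  79]
 [ 69  75  77  68  74  69  45  24  23  23  20  75  63  30  28  26  25  29  31  30  25  35  41  55  54  53]
 [ 74  72  73  68  74  74  46  22  25  25  21  73  87  63  28  22  23  25  26  22  29  33  32  37  45  42]
 [ 70  69  71  74  75  70  42  15  24  22  19  68  99  74  36  26  27  27  27  26  24  19  34  49  63  85]
 [ 73  72  67  73  68  75  40  17  24  16  13  69  99  78  30  26  29  19  27  28  21  13  71  92 133 144]
 [ 73  73  70  64  73  73  45  19  21  17  16  73  93  76  37  27  29  23  24
[... 1470 characters left out ...]
 139 144 140 146 136 141 143 138 143 140 140 139 143 143]
 [145 143 142 142 142 143 141 141 144 139 139 143 145 142 140 141 141 147 142 142 138 142 143 144 141 141]
 [145 145 143 142 142 144 140 139 143 141 140 138 139 141 143 140 141 138 140 145 146 146 142 141 146 139]
 [122 143 145 147 145 148 141 140 144 145 142 144 142 138 142 140 138 139 140 139 145 141 137 138 141 141]
 [ 85 136 145 144 145 140 143 139 141 140 139 141 142 144 137 139 141 139 141 138 139 143 141 140 140 144]
 [ 56 116 145 148 142 142 140 142 141 143 143 147 135 140 140 142 141 140 140 137 136 139 141 139 142 143]
 [ 47  80 130 146 142 146 144 141 140 139 142 142 142 141 140 142 143 143 143 143 140 136 141 136 139 138]]
```

```bash
python3 - <<'E'
from h import *
np.set_printoptions(precision=4,suppress=True,linewidth=200)
a=cam("side");t=np.linspace(0,2*np.pi,721)
def rim(x,y,z):
    P=np.array([proj(a,(x+.018*np.cos(u),y+.018*np.sin(u),z)) for u in t]); i=P[:,0].argmax()
    return "bot",P[i],"right",P[:,1].max(),"left",P[:,1].min()
for z in(.050,.054,.058):
    print(z,rim(.603,-.0855,z),rim(.603,-.0855,z+.004))
print("slot ctr at z.03",proj(a,(.603,-.0855,.03)),"dx10",proj(a,(.613,-.0855,.03)),"dy10",proj(a,(.603,-.0755,.03)))
E
```

```text
0.05 ('bot', array([277.4539, 334.3698]), 'right', np.float64(341.4888595696371), 'left', np.float64(326.7771178301764)) ('bot', array([276.4967, 334.4384]), 'right', np.float64(341.57309884174197), 'left', np.float64(326.8278286721241))
0.054 ('bot', array([276.4967, 334.4384]), 'right', np.float64(341.57309884174197), 'left', np.float64(326.8278286721241)) ('bot', array([275.535 , 334.5073]), 'right', np.float64(341.65772283056504), 'left', np.float64(326.8787710574573))
0.058 ('bot', array([275.535 , 334.5073]), 'right', np.float64(341.65772283056504), 'left', np.float64(326.8787710574573)) ('bot', array([274.5688, 334.5765]), 'right', np.float64(341.7427341776123), 'left', np.float64(326.92994657562946))
slot ctr at z.03 [276.1853 333.7996] dx10 [274.9262 337.475 ] dy10 [273.1485 332.143 ]
```

```bash
python3 - <<'E'
from h import *
np.set_printoptions(linewidth=200)
g=np.load("o4.npz")["f"].astype(int).min(2);print(268,326);print(g[268:284,326:346])
a=cam("side")
d=np.radians(2.8);ux=np.array([np.cos(d),np.sin(d),0]);uy=np.array([-np.sin(d),np.cos(d),0])
for i,j in((-1,-1),(1,-1),(1,1),(-1,1)): print(i,j,proj(a,np.array([.604,-.0854,.03])+i*.015*ux+j*.0065*uy))
E
```

```text
268 326
[[140 139 141 144 138 140 142 140 142 141 140 141 140 140 141 140 144 137 134 138]
 [142 141 139 141 143 146 139 139 140 140 144 146 143 139 141 139 141 141 139 138]
 [137 141 141 141 138 139 140 142 143 142 139 140 142 135 139 140 145 139 141 142]
 [141 141 140 141 140 141 139 140 142 137 149 142 144 140 141 140 141 138 138 136]
 [140 142 140 141 140 144 141 139 140 141 142 140 117 133 141 142 141 142 138 143]
 [142 138 135 136 139 145 145 141 139 137 118 119  79 107 142 143 137 142 138 144]
 [140 140 140 142 142 150 139 128 115 118 112 104  72  72 114 141 142 142 143 141]
 [142 144 139 140 133 121 115 111 109 107  78  25  21  45  80 124 142 137 140 147]
 [143 149 132 114 113 110 106  83  62  33  14  27  59  90 101 133 139 141 139 139]
 [140 137 117 112 108  77  37  21  31  34  53  87 134 147 147 147 139 140 137 141]
 [143 145 126  82  35  26  31  50  74  90 133 147 143 141 144 143 145 137 142 141]
 [144 147 152 112  50  52  84 128 146 148 141 140 141 138 143 138 141 142 141 148]
 [140 138 142 136 103 130 145 143 147 141 138 143 140 143 140 140 144 138 140 142]
 [142 140 143 141 142 140 138 141 140 143 144 143 141 142 138 136 140 143 143 139]
 [143 139 141 139 144 144 143 145 142 145 140 139 140 139 141 137 137 139 139 139]
 [142 142 141 142 142 143 141 142 140 139 140 141 144 141 141 140 142 137 148 141]]
-1 -1 [280.10356642 329.93186862]
1 -1 [275.85531947 340.73848166]
1 1 [272.0005234  338.32195698]
-1 1 [276.20220675 327.55829188]
```

The slot 2 model at (0.604, -0.0854), yaw 2.8° projects onto the visible mouth corners within half a pixel. I'll nudge the bolt by +1.5 mm in y and -1 mm in x, then lower it gently.

>>> servo_tool(
  increments=[
    [0, -0.02, 0.04, 0, 0],
    [0, -0.02, 0.04, 0, 0],
    [0, -0.02, 0.04, -0.03, 0],
    [0, -0.02, 0.04, -0.06, 0],
    [0, -0.02, 0.04, -0.1, 0],
    [0, -0.02, 0.04, -0.13, 0],
    [0, -0.02, 0.04, -0.16, 0],
    [0, -0.02, 0.04, -0.2, 0],
    [0, -0.02, 0.04, -0.2, 0],
    [0, -0.02, 0.04, -0.2, 0],
  ],
)

```text
time: 32.27
eef_pos: [0.6013, -0.0873, 0.0247]
tcp_rot: [1.0, 0.024, 0.004, -0.001]
contact_force: [-0.4, -0.1, -1.5]
opening: 0.132
```

>>> servo_tool(
  increments=[
    [0, 0, 0, -0.03, 0],
    [0, 0, 0, -0.06, 0],
    [0, 0, 0, -0.09, 0],
    [0, 0, 0, -0.12, 0],
    [0, 0, 0, -0.15, 0],
    [0, 0, 0, -0.18, 0],
    [0, 0, 0, -0.2, 0],
    [0, 0, 0, -0.2, 0],
    [0, 0, 0, -0.2, 0],
    [0, 0, 0, -0.2, 0],
  ],
)

```text
time: 33.1
eef_pos: [0.6012, -0.0871, 0.0164]
tcp_rot: [1.0, 0.024, 0.004, -0.001]
contact_force: [0.6, 1.3, -1.6]
opening: 0.129
```

```bash
python3 fl.py .603 -.0855 | tail -n +1 | head -24
```

```text
[ 0.6012 -0.0871  0.0164] [ 0.3836  2.2064 -1.5169]
259 321
[[ 69  68  72  70  72  58  36  32  34  24  20  33  36  25  24  28  26  25  30  32  32 107 147 149 148 140]
 [ 68  69  72  70  71  75  62  68  67  39  22  35  33  30  31  27  23  26  37  40  36  74 131 144 141 145]
 [ 69  67  71  70  68  75  78  97 100  58  21  39  44  46  35  25  28  25  32  32  36  51 124 146 146 143]
 [ 71  67  74  68  73  77  76  77  40  17  32  34  34  38  33  25  31  37  32  25  36  38  92 140 147 148]
 [ 69  72  71  73  71  73  77  65  34  25  24  35  38  38  30  32  27  32  36  34  56  50  70 132 147 147]
 [ 73  72  71  70  71  68  76  57  34  16  23  24  28  41  35  28  24  24  41  75 112  83  34 113 140 144]
 [ 72  75  74  74  68  69  49  32  22  16  27  23  29  35  33  19  24  30  78 134 137  74  34  64  95  99]
 [ 69  74  68  69  73  58  32  19  18  23  33  28  30  29  26  28  27  31  60  58  34  39  41  40  87 116]
 [ 70  74  70  71  71  51  32  25  25  23  38  37  30  25  23  21  26  25  25  20  24  39  51  55  83 117]
 [ 70  73  67  71  73  48  22  22  27  22  66  70  49  28  28  24  23  24  27
[... 613 characters left out ...]
0 108  28  25  53  66  94 137 200 181 144 137 140 141 138]
 [144 140 147 108  70  59  28  22  17  16  43 140 122  58  87 138 148 196 219 213 162 135 140 146 141 142]
 [142 144 148 112  75  75  48  30  61  98 112 150 171 157 194 218 219 214 210 190 152 141 141 142 142 146]
 [140 141 144 143 110  77  55  57 138 205 221 218 216 214 213 209 209 210 193 158 139 140 144 137 143 137]
 [142 143 143 144 145 115  90  77 118 177 202 202 201 209 205 207 206 192 160 143 138 143 140 145 139 140]
 [141 137 142 142 141 146 148 114  90 109 124 143 172 177 177 177 167 158 140 139 141 139 143 144 139 142]
 [143 139 145 145 148 144 141 145 138 108  91  89 130 127 118 135 138 137 140 137 137 139 141 146 142 140]
```

The flange rim is now at row ~279.7 and covers the slot, so the head is in the slot (origin about 10 mm above the plate). I'll go on down.

>>> servo_tool(
  increments=[
    [0, 0, 0, -0.04, 0],
    [0, 0, 0, -0.08, 0],
    [0, 0, 0, -0.12, 0],
    [0, 0, 0, -0.16, 0],
    [0, 0, 0, -0.2, 0],
    [0, 0, 0, -0.24, 0],
    [0, 0, 0, -0.28, 0],
    [0, 0, 0, -0.3, 0],
    [0, 0, 0, -0.3, 0],
    [0, 0, 0, -0.3, 0],
  ],
)

```text
time: 33.98
eef_pos: [0.6012, -0.087, 0.0062]
tcp_rot: [1.0, 0.024, 0.003, -0.001]
contact_force: [-4.2, 3.5, 9.5]
opening: 0.129
```

Contact came at the same reading (0.0062) as in the rest, so the flange is on the plate. Now the quarter turn.

>>> servo_tool(
  increments=[
    [0, 0, 0, 0, 1.2],
    [0, 0, 0, 0, 2.4],
    [0, 0, 0, 0, 3.6],
    [0, 0, 0, 0, 4.8],
    [0, 0, 0, 0, 6],
    [0, 0, 0, 0, 7.2],
    [0, 0, 0, 0, 8.4],
    [0, 0, 0, 0, 9.6],
    [0, 0, 0, 0, 10.8],
    [0, 0, 0, 0, 11],
  ],
)

```text
time: 34.82
eef_pos: [0.6015, -0.0878, 0.0063]
tcp_rot: [0.875, 0.484, 0.002, -0.002]
contact_force: [0.7, -0.7, -0.3]
opening: 0.132
```

>>> servo_tool(
  increments=[
    [0, 0, 0, 0, 1.2],
    [0, 0, 0, 0, 2.4],
    [0, 0, 0, 0, 3.6],
    [0, 0, 0, 0, 4.8],
    [0, 0, 0, 0, 6],
    [0, 0, 0, 0, 7],
    [0, 0, 0, 0, 7.1],
    [0, 0, 0, 0, 7.1],
    [0, 0, 0, 0, 7.1],
    [0, 0, 0, 0, 7.1],
  ],
)

```text
time: 35.65
eef_pos: [0.6016, -0.088, 0.0064]
tcp_rot: [0.686, 0.727, 0.002, -0.002]
contact_force: [0.5, 0.0, 0.6]
opening: 0.127
```

>>> servo_tool(
  increments=[
    [0.4, 0, 0, 0, 0],
    [0.4, 0, 0, 0, 0],
    [0.4, 0, 0, 0, 0],
    [0.4, 0, 0, 0.4, 0],
    [0.5, 0, 0, 1.2, 0],
    [0.6, 0, 0, 2.1, 0],
    [0.6, -0.4, -0.4, 2.8, 1],
    [0.6, -1, -1, 2.8, 2.2],
    [0.6, -1.7, -1.7, 2.8, 3.5],
    [0.6, -2.4, -2.4, 2.8, 4.8],
  ],
)

```text
time: 36.48
eef_pos: [0.5052, -0.1847, 0.1195]
tcp_rot: [0.517, 0.856, 0.001, -0.002]
contact_force: [-0.0, -0.8, 0.4]
opening: 0.6
```

>>> servo_tool(
  increments=[
    [0.6, -0.7, -0.7, 0, 1.2],
    [0.6, -1.3, -1.4, 0, 2.4],
    [0.6, -1.9, -2, 0, 3.6],
    [0.6, -2.3, -2.6, 0, 4.9],
    [0.6, -2.3, -2.6, 0, 4.9],
    [0.6, -2.3, -2.6, 0, 4.9],
    [0.6, -2.3, -2.6, -0.6, 4.9],
    [0.6, -2.3, -2.6, -1.2, 4.9],
    [0.6, -2.3, -2.6, -1.4, 4.9],
    [0.6, -2.3, -2.6, -1.4, 4.9],
  ],
)

```text
time: 37.32
eef_pos: [0.4121, -0.286, 0.0609]
tcp_rot: [0.324, 0.946, 0.002, -0.005]
contact_force: [-1.0, 0.6, -0.5]
opening: 0.594
```

```bash
python3 - <<'E'
from h import *
np.set_printoptions(precision=4,suppress=True)
a=cam("side");b=cam("top");s=ctrl.get_state();print(s["eef_pos"],s["tcp_rot"])
f=lambda p:(255*(p["frame"]/255.)**.6).astype(np.uint8)[:,:,::-1].copy()
c=proj(a,(.603,-.0855,.05)).astype(int);d=proj(a,(.44,-.29,.05)).astype(int)
A=f(a)
for z,col in((.036,(0,0,255)),):
    q=proj(a,np.array(s["eef_pos"])+[0,0,z]);cv2.drawMarker(A,(int(q[1]),int(q[0])),col,0,5)
P=A[c[0]-35:c[0]+35,c[1]-35:c[1]+35];Q=A[d[0]-40:d[0]+30,d[1]-35:d[1]+35];print(c,d)
cv2.imwrite("pics/b1.png",cv2.resize(np.hstack([P,Q]),None,fx=5.7,fy=5.7,interpolation=cv2.INTER_CUBIC))
for x in ctrl.landmark_of(a,"tbolt_1"): print(x["centre"],x["conf"],atz(a,x["centre"],.03))
E
```

```text
[ 0.4138 -0.2882  0.0639] [ 0.3234  0.9462  0.0008 -0.0019]
[271 334] [365 304]
[275.1, 331.9] 0.72 [ 0.6    -0.0807  0.03  ]
[376.0, 291.2] 0.54 [ 0.4083 -0.292   0.03  ]
```

View pics/b1.png

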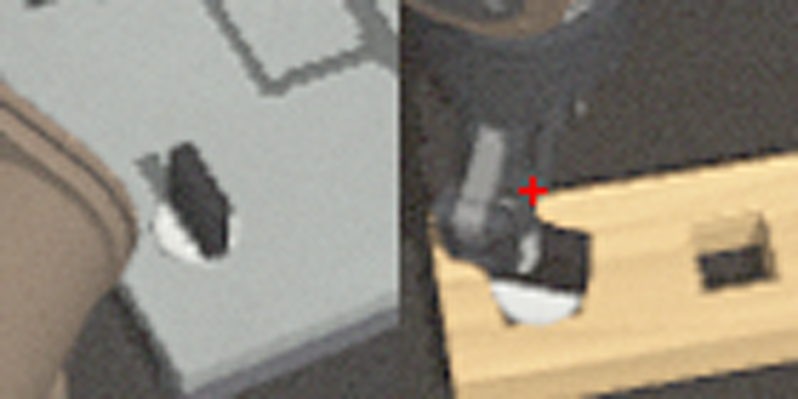

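Left: bolt A sits flange down with its handle across slot 2. Right: the open jaws straddle bolt B's handle (TCP mark at (532,190), handle below at (545,260)). I'll descend and grip.

>>> servo_tool(
  increments=[
    [0.6, 0, 0, -0.4, 0],
    [0.6, 0, 0, -0.8, 0],
    [0.6, 0, 0, -1.15, 0],
    [0.6, 0, 0, -1.42, 0],
    [0.6, 0, 0, -1.42, 0],
    [0, 0, 0, -1.42, 0],
    [0, 0, 0, -1.42, 0],
    [0, 0, 0, -1.42, 0],
    [0, 0, 0, -1.42, 0],
    [0, 0, 0, -1.42, 0],
  ],
)

```text
time: 38.3
eef_pos: [0.4151, -0.2897, 0.0093]
tcp_rot: [0.324, 0.946, -0.0, 0.0]
contact_force: [-0.5, -0.5, 4.4]
opening: 0.129
```

>>> servo_tool(
  increments=[
    [0, 0, 0, 0, 0],
    [0, 0, 0, 0, 0],
    [0, 0, 0, 0, 0],
    [0, 0, 0, 0, 0],
    [0, 0, 0, 0, 0],
    [0, 0, 0, 0, 0],
    [0, 0, 0, 0, 0],
    [0, 0, 0, 0, 0],
    [0, 0, 0, 0, 0],
    [0, 0, 0, 0, 0],
  ],
)

```text
time: 39.13
eef_pos: [0.4151, -0.2897, 0.0093]
tcp_rot: [0.324, 0.946, -0.0, 0.0]
contact_force: [-0.9, -0.0, 2.0]
opening: 0.126
```

>>> servo_tool(
  increments=[
    [0, 0, 0, 0.4, 0],
    [0, 0, 0, 1, 0],
    [0, 0, 0, 1.8, 0],
    [0, 0.5, 0.5, 2.5, 1],
    [0, 1.2, 1.2, 2.5, 2.2],
    [0, 1.8, 2, 2.5, 3.5],
    [0, 2.4, 2.8, 2.5, 4.8],
    [0, 3, 3.6, 2.5, 6],
    [0, 3.6, 4.4, 2.5, 7.2],
    [0, 4.1, 5.3, 2.5, 8.1],
  ],
)

```text
time: 39.97
eef_pos: [0.58, -0.0763, 0.1087]
tcp_rot: [-0.026, 1.0, -0.0, 0.0]
contact_force: [-0.0, -1.2, -0.6]
opening: 0.133
```

>>> servo_tool(
  increments=[
    [0, 0.3, 1, 0, 0],
    [0, 0.4, 2, 0, 0],
    [0, 0.4, 3, 0, 0],
    [0, 0.4, 3.6, -0.3, 0],
    [0, 0.4, 3.6, -0.8, 0],
    [0, 0.4, 3.6, -1.3, 0],
    [0, 0.4, 3.6, -1.5, 0],
    [0, 0.4, 3.6, -1.6, 0],
    [0, 0.4, 3.6, -1.6, 0],
    [0, 0.4, 3.6, -1.6, 0],
  ],
)

```text
time: 40.8
eef_pos: [0.5966, 0.0673, 0.0453]
tcp_rot: [-0.026, 1.0, -0.0, 0.001]
contact_force: [0.3, -0.3, -0.4]
opening: 0.126
```

>>> servo_tool(
  increments=[
    [0, -0.06, -0.1, 0, 0],
    [0, -0.06, -0.1, 0, 0],
    [0, -0.06, -0.1, -0.05, 0],
    [0, -0.06, -0.1, -0.1, 0],
    [0, -0.06, -0.1, -0.15, 0],
    [0, -0.06, -0.1, -0.2, 0],
    [0, -0.06, -0.1, -0.25, 0],
    [0, -0.06, -0.1, -0.25, 0],
    [0, -0.06, -0.1, -0.25, 0],
    [0, -0.06, -0.1, -0.25, 0],
  ],
)

```text
time: 41.63
eef_pos: [0.5942, 0.0633, 0.0353]
tcp_rot: [-0.026, 1.0, -0.0, 0.001]
contact_force: [-1.1, -0.2, -1.3]
opening: 0.129
```

```bash
python3 fl.py .5967 .0644 | head -26; python3 - <<'E'
from h import *
np.set_printoptions(precision=2,suppress=True,linewidth=200)
a=cam("side");t=np.linspace(0,2*np.pi,721)
def rim(x,y,z):
    P=np.array([proj(a,(x+.018*np.cos(u),y+.018*np.sin(u),z)) for u in t]); i=P[:,0].argmax()
    return "bot",P[i],"right",P[:,1].max(),"left",P[:,1].min()
for z in(.052,.056,.060): print(z,rim(.5967,.0644,z))
d=np.radians(2.8);ux=np.array([np.cos(d),np.sin(d),0]);uy=np.array([-np.sin(d),np.cos(d),0])
for i,j in((-1,-1),(1,-1),(1,1),(-1,1)): print(i,j,proj(a,np.array([.5967,.0644,.03])+i*.015*ux+j*.0065*uy))
print("dx10",proj(a,(.6067,.0644,.03))-proj(a,(.5967,.0644,.03)),"dy10",proj(a,(.5967,.0744,.03))-proj(a,(.5967,.0644,.03)))
g=np.load("o4.npz")["f"].astype(int).min(2);print(226,301);print(g[226:241,301:319])
E
```

```text
[0.5943 0.0633 0.0354] [ 0.3371  0.342  -0.7916]
217 296
[[ 48  59  68  77  72  91  59  23  20  35  41  28  23  23  23  25  34  38  55  51  48  74  89  78  52  63]
 [ 77  70  69  69  67  52  29  18  26  32  24  26  24  22  25  30  28  28  38  41  34  50  41  37  82 142]
 [ 72  70  75  55  26  25  19  21  39  65  48  31  27  19  28  28  25  26  31  23  23  40  47  86 139 153]
 [ 68  72  70  43  26  31  29  18  41  85  88  51  26  27  24  24  24  25  24  48  62  86 114 145 149 152]
 [ 67  76  73  54  23  29  30  29  38  83  88  50  29  22  29  26  27  32  42 102 144 153 150 148 146 145]
 [ 71  70  78  45  20  26  23  17  39  79  86  49  25  21  28  31  31  47  49 125 153 147 146 148 144 149]
 [ 70  72  72  45  22  17  23  13  38  85  82  48  22  31  24  34  38  50  46 121 147 147 143 148 146 148]
 [ 70  74  74  46  24  27  22  11  40  86  96  57  33  34  39  39  41  46  40 124 148 142 147 144 146 149]
 [ 68  70  75  47  21  28  26  19  45  90 120  78  27  35  27  32  28  57  52 118 142 146 147 149 146 145]
 [ 68  68  66  54  17  27  26  16  33 111 105  48  23  33  39  46  88 133 115 12
[... 2165 characters left out ...]
69 67 69 59 54]
 [62 70 64 69 66 67 71 67 72 70 67 68 67 65 67 67 66 58]
 [66 68 67 68 64 69 71 67 72 68 66 68 71 67 67 65 61 66]
 [66 68 67 72 71 69 67 66 72 69 68 66 68 68 65 63 67 61]
 [66 66 68 65 69 69 68 67 71 65 73 72 70 69 67 68 65 65]
 [69 66 74 70 67 69 69 71 72 70 74 60 68 69 65 66 64 64]
 [63 65 62 70 67 70 67 72 76 67 69 72 70 67 67 68 62 63]
 [64 69 70 69 64 70 70 71 68 68 69 71 66 62 63 65 61 60]
 [70 67 72 71 71 70 72 73 73 71 65 68 66 66 69 65 65 59]
 [66 68 65 73 69 68 72 71 67 77 68 70 68 68 63 67 61 56]
 [70 70 69 68 63 69 70 74 68 67 72 71 66 67 66 58 62 58]
 [69 64 74 69 66 68 73 69 71 63 72 66 67 66 66 63 64 53]
 [67 70 68 72 72 65 73 69 72 70 70 64 65 64 68 65 61 58]]
```

>>> servo_tool(
  increments=[
    [0, 0, 0.08, 0, 0],
    [0, 0, 0.08, 0, 0],
    [0, 0, 0.08, -0.03, 0],
    [0, 0, 0.08, -0.06, 0],
    [0, 0, 0.08, -0.1, 0],
    [0, 0, 0.08, -0.13, 0],
    [0, 0, 0.08, -0.16, 0],
    [0, 0, 0.08, -0.2, 0],
    [0, 0, 0.08, -0.2, 0],
    [0, 0, 0.08, -0.2, 0],
  ],
)

```text
time: 42.57
eef_pos: [0.5942, 0.0664, 0.0272]
tcp_rot: [-0.026, 1.0, -0.0, 0.001]
contact_force: [-0.3, -0.4, -0.7]
opening: 0.129
```

>>> servo_tool(
  increments=[
    [0, 0, 0, -0.03, 0],
    [0, 0, 0, -0.06, 0],
    [0, 0, 0, -0.09, 0],
    [0, 0, 0, -0.12, 0],
    [0, 0, 0, -0.15, 0],
    [0, 0, 0, -0.15, 0],
    [0, 0, 0, -0.15, 0],
    [0, 0, 0, -0.15, 0],
    [0, 0, 0, -0.15, 0],
    [0, 0, 0, -0.15, 0],
  ],
)

```text
time: 43.4
eef_pos: [0.5943, 0.0662, 0.0211]
tcp_rot: [-0.026, 1.0, -0.001, 0.001]
contact_force: [0.6, -2.0, -1.4]
opening: 0.127
```

>>> servo_tool(
  increments=[
    [0, 0, -0.03, 0, 0],
    [0, 0, -0.03, -0.05, 0],
    [0, 0, -0.03, -0.1, 0],
    [0, 0, -0.03, -0.15, 0],
    [0, 0, -0.03, -0.2, 0],
    [0, 0, -0.03, -0.25, 0],
    [0, 0, -0.03, -0.3, 0],
    [0, 0, -0.03, -0.33, 0],
    [0, 0, -0.03, -0.33, 0],
    [0, 0, -0.03, -0.33, 0],
  ],
)

```text
time: 44.23
eef_pos: [0.5943, 0.0651, 0.0093]
tcp_rot: [-0.026, 1.0, -0.001, 0.0]
contact_force: [-3.3, -0.5, 6.2]
opening: 0.131
```

Seated at the same reading as in the rest (0.0093). I'll turn -90°, release, lift, and check.

>>> servo_tool(
  increments=[
    [0, 0, 0, 0, -1.2],
    [0, 0, 0, 0, -2.4],
    [0, 0, 0, 0, -3.6],
    [0, 0, 0, 0, -4.8],
    [0, 0, 0, 0, -6],
    [0, 0, 0, 0, -7.2],
    [0, 0, 0, 0, -8.4],
    [0, 0, 0, 0, -9.6],
    [0, 0, 0, 0, -10.8],
    [0, 0, 0, 0, -11],
  ],
)

```text
time: 45.07
eef_pos: [0.5943, 0.0653, 0.0093]
tcp_rot: [0.44, 0.898, -0.0, -0.0]
contact_force: [-0.4, 0.1, -0.8]
opening: 0.122
```

>>> servo_tool(
  increments=[
    [0, 0, 0, 0, -1.2],
    [0, 0, 0, 0, -2.4],
    [0, 0, 0, 0, -3.6],
    [0, 0, 0, 0, -4.8],
    [0, 0, 0, 0, -6],
    [0, 0, 0, 0, -7],
    [0, 0, 0, 0, -7.1],
    [0, 0, 0, 0, -7.1],
    [0, 0, 0, 0, -7.1],
    [0, 0, 0, 0, -7.1],
  ],
)

```text
time: 45.9
eef_pos: [0.5944, 0.0652, 0.0093]
tcp_rot: [0.692, 0.722, -0.0, -0.0]
contact_force: [0.1, 0.5, -1.5]
opening: 0.125
```

>>> servo_tool(
  increments=[
    [0.4, 0, 0, 0, 0],
    [0.4, 0, 0, 0, 0],
    [0.4, 0, 0, 0, 0],
    [0.4, 0, 0, 0.4, 0],
    [0.5, 0, 0, 1.2, 0],
    [0.6, 0, 0, 2.1, 0],
    [0.6, 0, 0, 3, 0],
    [0.6, 0, 0, 3.9, 0],
    [0.6, -0.5, 0, 4.5, 0],
    [0.6, -1, 0, 4.5, 0],
  ],
)

```text
time: 46.73
eef_pos: [0.5585, 0.065, 0.1973]
tcp_rot: [0.692, 0.722, 0.004, 0.005]
contact_force: [-0.1, -0.2, 0.9]
opening: 0.603
```

>>> servo_tool(
  increments=[
    [0.6, -0.1, 1, 0.5, 1.4],
    [0.6, -0.2, 2, 1, 2.8],
    [0.6, -0.3, 3, 1, 4.2],
    [0.6, -0.4, 4, 1, 5.6],
    [0.6, -0.5, 5, 1, 7],
    [0.6, -0.6, 6, 1, 8.4],
    [0.6, -0.8, 7, 1, 9.8],
    [0.6, -1, 8, 1, 11.2],
    [0.6, -1.2, 9, 1, 12.6],
    [0.6, -1.4, 10, 1, 14],
  ],
)

```text
time: 47.57
eef_pos: [0.5017, 0.4669, 0.2374]
tcp_rot: [0.149, 0.989, 0.006, 0.002]
contact_force: [1.1, 0.0, 0.9]
opening: 0.599
```

```bash
cat > w.py <<'E'
import sys
from h import *
np.set_printoptions(precision=4,suppress=True)
a=cam("side");b=cam("top");s=ctrl.get_state();print(s["time"],s["eef_pos"],s["tcp_rot"])
f=lambda p:(255*(p["frame"]/255.)**.7).astype(np.uint8)[:,:,::-1]
cv2.imwrite("pics/"+sys.argv[1],np.hstack([cv2.resize(f(a)[170:320,225:385],None,fx=2.5,fy=2.5,interpolation=cv2.INTER_CUBIC),cv2.resize(f(b)[170:320,225:385],None,fx=2.5,fy=2.5,interpolation=cv2.INTER_CUBIC)]))
for q in("seat_1","weight_1","tbolt_1","eye_1"):
  for x in ctrl.landmark_of(a,q):
    for y in ctrl.landmark_of(b,q):
      X,e=tri(a,x["centre"],b,y["centre"])
      if e<.012 and -.01<X[2]<.25: print(q,np.round(x["centre"],1),np.round(y["centre"],1),round(x["conf"],2),round(y["conf"],2),X,round(e,4))
E
python3 w.py w1.png
```

```text
47.6667 [0.4999 0.4701 0.2366] [0.1482 0.9889 0.0069 0.001 ]
seat_1 [277.6 261.1] [297.1 343.8] 0.96 0.54 [ 0.4193 -0.082   0.1186] 0.0002
seat_1 [233.7 258.1] [284.5 291.5] 0.7 0.6 [0.4513 0.0432 0.1192] 0.0097
seat_1 [210.9 245.4] [279.4 257.3] 0.61 0.76 [0.4547 0.1276 0.1158] 0.005
seat_1 [210.9 245.4] [284.5 291.5] 0.61 0.6 [0.435  0.0389 0.2151] 0.0079
weight_1 [304.5 265. ] [297.8 342.7] 0.96 0.65 [ 0.4227 -0.0838  0.0068] 0.0019
weight_1 [261.9 258.5] [297.8 342.7] 0.62 0.65 [ 0.4164 -0.0775  0.1732] 0.004
weight_1 [261.9 258.5] [283.9 293.9] 0.62 0.6 [0.4538 0.0452 0.0051] 0.0068
weight_1 [261.9 258.5] [293.4 343.3] 0.62 0.2 [ 0.4215 -0.0779  0.1729] 0.0061
weight_1 [275.1 260.4] [297.8 342.7] 0.35 0.65 [ 0.4181 -0.0793  0.1251] 0.002
weight_1 [275.1 260.4] [293.4 343.3] 0.35 0.2 [ 0.4234 -0.0797  0.1249] 0.0085
tbolt_1 [274.6 336.7] [229.8 343.9] 0.57 0.63 [ 0.6052 -0.0846  0.032 ] 0.0113
tbolt_1 [235.1 308. ] [231.9 287.3] 0.49 0.53 [0.5942 0.0648 0.0249] 0.0045
eye_1 [200.4 347.3] [188.2 314.8] 0.95 0.71 [ 0.6645 -0.0078  0.2016] 0.0014
eye_1 [233.4 367.5] [187.6 357.7] 0.91 0.94 [ 0.6702 -0.1076  0.1893] 0.0012
eye_1 [181.2 330. ] [190.2 277.8] 0.79 0.95 [0.6607 0.0793 0.1866] 0.0009
```

View pics/w1.png

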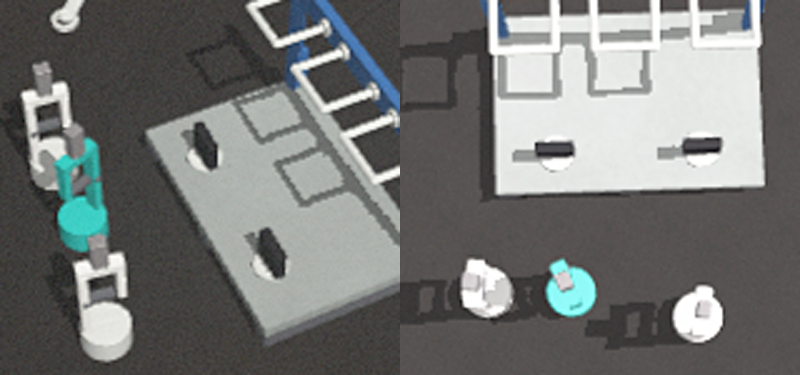

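Both handles lie across their slots, flanges flat. The right weight was knocked aside to about (0.421, -0.082). I'll fit the hook model (x, y, yaw) to the masks and check the eye bars by brightness profiles.

```bash
cat > fit.py <<'E'
from h import *
from scipy.optimize import minimize
np.set_printoptions(precision=4,suppress=True)
B=[(-22,-14,-7,7,30,118),(-22,22,-7,7,118,127),(14,22,-7,7,74,118),(-8,8,-7,7,127,163)]
def render(p,x,y,yaw,z0=0):
    S=4;m=np.zeros((480*S,640*S),np.uint8);c,s=np.cos(yaw),np.sin(yaw)
    def hull(L):
        L=np.array(L)/1000.;W=np.c_[x+c*L[:,0]-s*L[:,1],y+s*L[:,0]+c*L[:,1],z0+L[:,2]]
        P=np.array([proj(p,w) for w in W])[:,::-1]; P=((P+.5)*S).round().astype(np.int32)
        cv2.fillConvexPoly(m,cv2.convexHull(P),255)
    for b in B: hull([(b[i],b[2+j],b[4+k]) for i in(0,1) for j in(0,1) for k in(0,1)])
    t=np.linspace(0,2*np.pi,24,endpoint=False);hull([(25*np.cos(u),25*np.sin(u),z) for u in t for z in(0,30)])
    return cv2.resize(m,(640,480),interpolation=cv2.INTER_AREA)/255.
def fit(views,x,y,yaw=0.,z0=0.,free_yaw=True):
    T=[]
    for p in views:
        f=p["frame"].astype(int);r,k=[int(v) for v in proj(p,(x,y,z0+.08))]
        w=np.zeros((480,640),bool);w[r-38:r+38,k-24:k+24]=1
        sat=f.max(2)-f.min(2);br=f.min(2)
        T.append((p,w,np.clip((br-45)/60.,0,1)*(sat<40)))
    def cost(q):
        e=0
        for p,w,t in T:
            m=render(p,x+q[0]/1000,y+q[1]/1000,yaw+q[2]/57.3,z0);e+=np.abs(m-t)[w].sum()
        return e
    best=None
    for y0 in((-20,-10,0,10,20) if free_yaw else (0,)):
        r=minimize(cost,[0,0,y0],method="Nelder-Mead",options=dict(initial_simplex=[[0,0,y0],[5,0,y0],[0,5,y0],[0,0,y0+8]],xatol=.2,fatol=.2,maxiter=80))
        if best is None or r.fun<best.fun: best=r
    q=best.x;return x+q[0]/1000,y+q[1]/1000,np.degrees(yaw)+q[2],best.fun
E
cat > e.py <<'E'
from fit import *
a=cam("side");b=cam("top")
print("right side",fit([a],.421,-.082));print("right top",fit([b],.421,-.082))
print("left side",fit([a],.4465,.1357));
th=np.radians(3.);ux=np.array([np.cos(th),np.sin(th),0]);uy=np.array([-np.sin(th),np.cos(th),0])
mid=np.array([.600,-.0103,0]);
for i,o in((1,.095),(2,0),(3,-.095)):
    E=mid+.07*ux+o*uy+[0,0,.18]
    for n,p in(("side",a),("top",b)):
        g=cv2.GaussianBlur(p["frame"].min(2).astype(np.float32),(0,0),.6);t=np.arange(-.02,.0201,.001)
        for v in(-.012,.0,.012):
            s=[g[int(round(q[0])),int(round(q[1]))] for q in(cv2_q for cv2_q in(proj(p,E+u*ux+v*uy) for u in t))]
            s=np.array([cv2.getRectSubPix(g,(1,1),tuple(float(z) for z in proj(p,E+u*ux+v*uy)[::-1]))[0,0] for u in t]);k=s>(s.max()+np.median(s))/2
            print(i,n,v,"peak mm",round(1000*(t[k]*s[k]).sum()/s[k].sum(),1),int(s.max()),int(np.median(s)),end=" | ")
    print(E)
E
python3 e.py
```

```text
right side (np.float64(0.427465825092089), np.float64(-0.08340161278021094), np.float64(-4.6329579288721305), np.float64(81.96176470588236))
right top (np.float64(0.42727470380364635), np.float64(-0.08543907654739981), np.float64(-3.381312326279038), np.float64(283.6823529411765))
left side (np.float64(0.4484875297050895), np.float64(0.13564345399207914), np.float64(-0.8727718259920818), np.float64(272.5529411764706))
1 side -0.012 peak mm 1.0 198 34 | 1 side 0.0 peak mm 0.9 198 34 | 1 side 0.012 peak mm 0.6 196 33 | 1 top -0.012 peak mm -0.0 251 224 | 1 top 0.0 peak mm -0.5 251 224 | 1 top 0.012 peak mm -1.0 250 220 | [0.6649 0.0882 0.18  ]
2 side -0.012 peak mm -1.4 199 81 | 2 side 0.0 peak mm -2.1 195 79 | 2 side 0.012 peak mm 0.6 193 45 | 2 top -0.012 peak mm -0.0 251 216 | 2 top 0.0 peak mm 0.0 251 218 | 2 top 0.012 peak mm -0.0 250 220 | [ 0.6699 -0.0066  0.18  ]
3 side -0.012 peak mm -1.6 200 75 | 3 side 0.0 peak mm 0.6 200 89 | 3 side 0.012 peak mm 0.6 199 91 | 3 top -0.012 peak mm 1.0 251 221 | 3 top 0.0 peak mm 1.0 252 221 | 3 top 0.012 peak mm 1.0 251 220 | [ 0.6749 -0.1015  0.18  ]
```

The eye-bar model fits both views within about 1 mm at z = 0.18. Weights: right (0.4273, -0.084, -4°), left (0.4485, 0.1356, -1°). I'll take the left one to eye 1 first.

>>> servo_tool(
  increments=[
    [0.6, -0.1, -0.9, 0, 0.5],
    [0.6, -0.3, -1.8, 0, 1],
    [0.6, -0.5, -2.7, 0, 1.5],
    [0.6, -0.7, -3.6, 0, 2],
    [0.6, -0.9, -4.5, 0, 2.5],
    [0.6, -1.1, -5.4, 0, 3],
    [0.6, -1.3, -6.3, 0, 3],
    [0.6, -1.3, -7.2, 0, 3],
    [0.6, -1.3, -8, 0, 3],
    [0.6, -1.3, -8.35, 0, 3],
  ],
)

```text
time: 49.4
eef_pos: [0.4502, 0.1281, 0.2377]
tcp_rot: [0.023, 1.0, 0.006, 0.001]
contact_force: [1.1, 0.9, 0.0]
opening: 0.6
```

>>> servo_tool(
  increments=[
    [0.6, 0, 0, -0.2, 0],
    [0.6, 0, 0, -0.5, 0],
    [0.6, 0, 0, -0.8, 0],
    [0.6, 0, 0, -1, 0],
    [0.6, 0, 0, -1, 0],
    [0.6, 0, 0, -1, 0],
    [0.6, 0, 0, -1, 0],
    [0.6, 0, 0, -1, 0],
    [0.6, 0, 0, -1, 0],
    [0.6, 0, 0, -1, 0],
  ],
)

```text
time: 50.23
eef_pos: [0.4506, 0.1282, 0.1982]
tcp_rot: [0.023, 1.0, 0.006, 0.002]
contact_force: [0.2, 0.5, 0.9]
opening: 0.603
```

```bash
python3 w.py w2.png | head -6; python3 - <<'E'
import cv2
i=cv2.imread("pics/w2.png");cv2.imwrite("pics/w2b.png",i[0:250,0:400])
E
```

```text
50.3333 [0.4504 0.1281 0.198 ] [0.0233 0.9997 0.0058 0.0017]
seat_1 [277.8 260.3] [297.2 345.1] 0.89 0.81 [ 0.4178 -0.0848  0.1226] 0.002
seat_1 [209.4 243.9] [280.9 258.1] 0.68 0.54 [0.4504 0.1241 0.1267] 0.0047
weight_1 [236.1 248.4] [288.3 260.1] 0.73 0.36 [0.4478 0.1311 0.0135] 0.0096
weight_1 [263.6 258.2] [297.3 343.4] 0.68 0.68 [ 0.4164 -0.079   0.1693] 0.0011
weight_1 [263.6 258.2] [283.5 294.8] 0.68 0.55 [0.4537 0.0433 0.0008] 0.0099
```

>>> servo_tool(
  increments=[
    [0.6, -0.07, 0.18, 0, 0],
    [0.6, -0.07, 0.18, -0.5, 0],
    [0.6, -0.07, 0.18, -1.1, 0],
    [0.6, -0.07, 0.18, -1.7, 0],
    [0.6, -0.07, 0.18, -2.2, 0],
    [0.6, -0.07, 0.18, -2.5, 0],
    [0.6, -0.07, 0.18, -2.55, 0],
    [0, -0.07, 0.18, -2.55, 0],
    [0, -0.07, 0.18, -2.55, 0],
    [0, -0.07, 0.18, -2.55, 0],
  ],
  grip_force=90,
)

```text
time: 51.92
eef_pos: [0.4486, 0.1355, 0.0972]
tcp_rot: [0.023, 1.0, 0.006, 0.003]
contact_force: [0.1, -1.2, 1.2]
opening: 0.182
```

>>> servo_tool(
  increments=[
    [0, 0, 0, 0, 0],
    [0, 0, 0, 0, 0],
    [0, 0, 0, 0, 0],
    [0, 0, 0, 0, 0],
    [0, 0, 0, 0.1, 0],
    [0, 0, 0, 0.3, 0],
    [0, 0, 0, 0.5, 0],
    [0, 0, 0, 0.7, 0],
    [0, 0, 0, 0.7, 0],
    [0, 0, 0, 0.7, 0],
  ],
)

```text
time: 52.75
eef_pos: [0.4493, 0.1355, 0.1263]
tcp_rot: [0.023, 1.0, 0.006, 0.004]
contact_force: [-0.3, 0.8, -5.1]
opening: 0.144
```

>>> servo_tool(
  increments=[
    [0, 0, 0, 0.5, 0],
    [0, 0, 0, 1.2, 0],
    [0, 0, 0, 1.9, 0],
    [0, 0.3, -0.1, 2.4, 0.2],
    [0, 0.9, -0.3, 2.47, 0.4],
    [0, 1.6, -0.5, 2.47, 0.6],
    [0, 2.3, -0.7, 2.47, 0.8],
    [0, 3, -0.9, 2.47, 1],
    [0, 3.6, -1.1, 2.47, 1.15],
    [0, 3.9, -1.18, 2.47, 1.15],
  ],
)

```text
time: 53.58
eef_pos: [0.6076, 0.0868, 0.2239]
tcp_rot: [-0.027, 1.0, 0.006, 0.004]
contact_force: [-1.0, 0.2, -5.2]
opening: 0.148
```

>>> servo_tool(
  increments=[
    [0, 0, 0, 0, 0],
    [0, 0, 0, 0, 0],
    [0, 0, 0, 0, 0],
    [0, 0, 0, 0, 0],
    [0, 0, 0, 0, 0],
    [0, 0, 0, 0, 0],
    [0, 0, 0, 0, 0],
    [0, 0, 0, 0, 0],
    [0, 0, 0, 0, 0],
    [0, 0, 0, 0, 0],
  ],
)

```text
time: 54.42
eef_pos: [0.6076, 0.0868, 0.224]
tcp_rot: [-0.027, 1.0, 0.006, 0.004]
contact_force: [0.1, 0.5, -5.3]
opening: 0.145
```

```bash
cat > inhand.py <<'E'
import sys
from fit import *
a=cam("side");s=ctrl.get_state();p=np.array(s["eef_pos"]);z0=p[2]-float(sys.argv[1]);print(p,s["opening"],s["contact_force"],"z0",z0)
B.pop()  # grip hidden by the fingers
from scipy.optimize import minimize
f=a["frame"].astype(int);br=f.min(2);sat=f.max(2)-br
r,k=[int(v) for v in proj(a,(p[0],p[1],z0+.06))];w=np.zeros((480,640),bool);w[r-26:r+26,k-20:k+20]=1
t=np.clip((br-70)/60.,0,1)*(sat<40)
g=lambda q:np.abs(render(a,p[0]+q[0]/1e3,p[1]+q[1]/1e3,np.radians(3),z0+q[2]/1e3)-t)[w].sum()
m=minimize(g,[0,0,0],method="Nelder-Mead",options=dict(initial_simplex=[[0,0,0],[6,0,0],[0,6,0],[0,0,6]],xatol=.2,fatol=.2,maxiter=90))
print(m.x,m.fun,g([0,0,0]))
rr=[int(v) for v in proj(a,(p[0],p[1],z0+.08))]
im=(255*(a["frame"]/255.)**.7).astype(np.uint8)[:,:,::-1].copy()
e=render(a,p[0],p[1],np.radians(3),z0)>.5;ed=e^cv2.erode(e.astype(np.uint8),np.ones((3,3))).astype(bool)
J=im.copy();J[ed]=(0,0,255)
c=lambda I:cv2.resize(I[rr[0]-45:rr[0]+45,rr[1]-30:rr[1]+50],None,fx=5,fy=5,interpolation=cv2.INTER_NEAREST)
cv2.imwrite("pics/"+sys.argv[2],np.hstack([c(im),c(J)]))
E
python3 inhand.py .0972 i1.png
```

```text
[0.6076 0.0868 0.2239] 0.14396780012795735 [-0.5547  0.2733 -4.67  ] z0 0.12673298203879296
[ 0.4029  2.871  -0.4386] 141.53627450980392 172.88529411764705
```

View pics/i1.png

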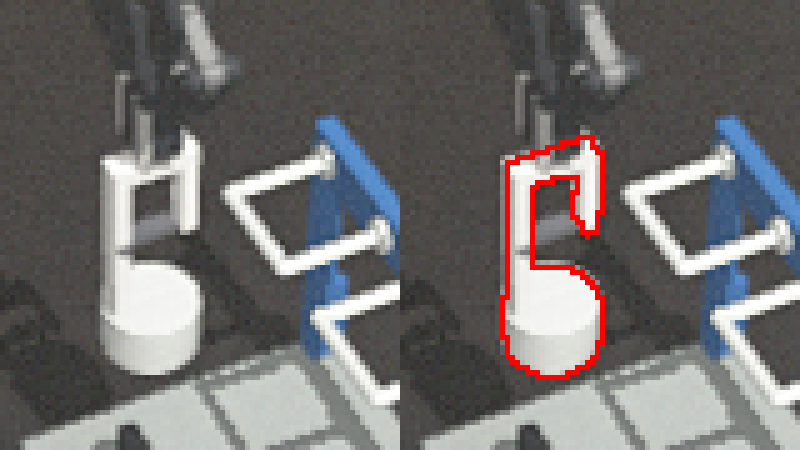

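The overlay matches the weight in hand within about 3 mm, and the bar is at weight height 53, inside the open gap (30–74). I'll move in and press down.

>>> servo_tool(
  increments=[
    [0, 0.2, 0, 0, 0],
    [0, 0.4, 0, 0, 0],
    [0, 0.6, 0, 0, 0],
    [0, 0.8, 0, 0, 0],
    [0, 1, 0, 0, 0],
    [0, 1.2, 0, 0, 0],
    [0, 1.36, 0, 0, 0],
    [0, 1.36, 0, 0, 0],
    [0, 1.36, 0, 0, 0],
    [0, 1.36, 0, 0, 0],
  ],
)

```text
time: 55.3
eef_pos: [0.6617, 0.0869, 0.2237]
tcp_rot: [-0.027, 1.0, 0.006, 0.003]
contact_force: [0.4, 0.4, -5.2]
opening: 0.148
```

>>> servo_tool(
  increments=[
    [0, 0, 0, -0.15, 0],
    [0, 0, 0, -0.3, 0],
    [0, 0, 0, -0.45, 0],
    [0, 0, 0, -0.6, 0],
    [0, 0, 0, -0.75, 0],
    [0, 0, 0, -0.9, 0],
    [0, 0, 0, -1.0, 0],
    [0, 0, 0, -1.0, 0],
    [0, 0, 0, -1.0, 0],
    [0, 0, 0, -1.0, 0],
  ],
)

```text
time: 56.13
eef_pos: [0.6603, 0.0868, 0.1825]
tcp_rot: [-0.027, 1.0, 0.006, 0.001]
contact_force: [-2.9, -0.3, -4.9]
opening: 0.149
```

>>> servo_tool(
  increments=[
    [0, 0.04, 0, -0.08, 0],
    [0, 0.04, 0, -0.16, 0],
    [0, 0.04, 0, -0.24, 0],
    [0, 0.04, 0, -0.32, 0],
    [0, 0.04, 0, -0.4, 0],
    [0, 0.04, 0, -0.43, 0],
    [0, 0.04, 0, -0.43, 0],
    [0, 0.04, 0, -0.43, 0],
    [0, 0.04, 0, -0.43, 0],
    [0, 0.04, 0, -0.43, 0],
  ],
)

```text
time: 56.97
eef_pos: [0.6622, 0.0868, 0.1656]
tcp_rot: [-0.027, 1.0, 0.006, 0.002]
contact_force: [-0.7, 0.2, -5.0]
opening: 0.148
```

```bash
python3 inhand.py .0972 i2.png
```

```text
[0.6622 0.0868 0.1656] 0.15020550637474783 [-0.5393  0.2898 -4.9854] z0 0.06842403952861188
[-1.9    -3.1155  4.262 ] 398.27941176470586 401.5186274509804
```

The side force has gone, so the gate has snapped. I'll lower the last 2 mm, release and lift off.

>>> servo_tool(
  increments=[
    [0, 0, 0, -0.03, 0],
    [0, 0, 0, -0.05, 0],
    [0, 0, 0, -0.05, 0],
    [0.2, 0, 0, -0.05, 0],
    [0.25, 0, 0, -0.05, 0],
    [0.3, 0, 0, -0.05, 0],
    [0.4, 0, 0, -0.05, 0],
    [0.4, 0, 0, -0.05, 0],
    [0.4, 0, 0, -0.05, 0],
    [0.4, 0, 0, -0.05, 0],
  ],
)

```text
time: 57.85
eef_pos: [0.6623, 0.0868, 0.1639]
tcp_rot: [-0.027, 1.0, 0.006, 0.002]
contact_force: [-0.4, 0.6, -0.1]
opening: 0.394
```

>>> servo_tool(
  increments=[
    [0.4, 0, 0, 0.2, 0],
    [0.4, 0, 0, 0.5, 0],
    [0.4, 0, 0, 0.9, 0],
    [0.4, 0, 0, 1.4, 0],
    [0.4, 0, 0, 2, 0],
    [0.5, -0.6, 0, 2.4, 0],
    [0.6, -1.4, -0.3, 2.4, 0],
    [0.6, -2.2, -0.8, 2.4, 0],
    [0.6, -3, -1.3, 2.4, 0],
    [0.6, -3.8, -1.8, 2.4, 0],
  ],
)

```text
time: 58.68
eef_pos: [0.5092, 0.0144, 0.2616]
tcp_rot: [-0.027, 1.0, 0.005, 0.003]
contact_force: [-0.6, -0.7, 0.1]
opening: 0.595
```

>>> servo_tool(
  increments=[
    [0.6, -0.2, -0.7, 0, -0.5],
    [0.6, -0.5, -1.4, 0, -1],
    [0.6, -0.9, -2.1, 0, -1.4],
    [0.6, -1.3, -2.5, -0.3, -1.4],
    [0.6, -1.6, -2.5, -0.7, -1.4],
    [0.6, -2.0, -2.5, -1.1, -1.4],
    [0.6, -2.05, -2.5, -1.5, -1.4],
    [0.6, -2.05, -2.5, -1.5, -1.4],
    [0.6, -2.05, -2.5, -1.5, -1.4],
    [0.6, -2.05, -2.5, -1.5, -1.4],
  ],
)

```text
time: 59.52
eef_pos: [0.4283, -0.0859, 0.2036]
tcp_rot: [0.034, 0.999, 0.005, 0.005]
contact_force: [0.7, 0.3, 0.3]
opening: 0.594
```

```bash
cat > hang.py <<'E'
from fit import *
a=cam("side");b=cam("top");s=ctrl.get_state();print(s["time"],s["eef_pos"],s["tcp_rot"])
f=a["frame"].astype(int);br=f.min(2);sat=f.max(2)-br;t=np.clip((br-70)/60.,0,1)*(sat<40)
import sys
x,y=float(sys.argv[1]),float(sys.argv[2])
r,k=[int(v) for v in proj(a,(x,y,.066+.06))];w=np.zeros((480,640),bool);w[r-22:r+34,k-16:k+14]=1
BB=B[:]
for z in(.058,.062,.066,.070,.074,.078):
    from scipy.optimize import minimize
    g=lambda q:np.abs(render(a,x+q[0]/1e3,y+q[1]/1e3,np.radians(3),z)-t)[w].sum()
    m=minimize(g,[0,0],method="Nelder-Mead",options=dict(initial_simplex=[[0,0],[5,0],[0,5]],xatol=.2,fatol=.2,maxiter=50));print(z,m.x,m.fun)
if len(sys.argv)>3:
    print("right side",fit([a],.4273,-.084));print([ (np.round(v["centre"],1),round(v["conf"],2)) for v in ctrl.landmark_of(a,"weight_1")])
E
python3 hang.py .6624 .088 1
```

```text
59.6167 [ 0.4284 -0.0859  0.2035] [0.0336 0.9994 0.0045 0.0047]
0.058 [6.3565 6.9699] 452.8813725490196
0.062 [5.0958 3.6664] 453.5598039215686
0.066 [ 3.1821 -0.0206] 454.7735294117647
0.07 [ 1.5516 -3.585 ] 455.0186274509804
0.074 [-0.891  -7.2666] 456.893137254902
0.078 [ -2.2351 -10.1747] 457.157843137255
right side (np.float64(0.42749684403010046), np.float64(-0.08345618821774228), np.float64(-5.153525930832611), np.float64(100.33333333333333))
[(array([209.4, 328.2]), 0.98), (array([263.1, 258.6]), 0.96), (array([305.1, 266.5]), 0.88)]
```

The first weight hangs in eye 1 (its fit at z0 = 0.066 lies at the bar). Next is the right weight.

>>> servo_tool(
  increments=[
    [0.6, -0.02, 0.05, -0.3, -0.2],
    [0.6, -0.02, 0.05, -0.8, -0.2],
    [0.6, -0.02, 0.05, -1.3, -0.2],
    [0.6, -0.02, 0.05, -1.8, -0.2],
    [0.6, -0.02, 0.05, -2.3, -0.2],
    [0.6, -0.02, 0.05, -2.6, -0.2],
    [0.6, -0.02, 0.05, -2.66, -0.2],
    [0.6, -0.02, 0.05, -2.66, -0.2],
    [0, -0.02, 0.05, -2.66, -0.2],
    [0, -0.02, 0.05, -2.66, -0.2],
  ],
)

```text
time: 60.5
eef_pos: [0.4285, -0.0842, 0.098]
tcp_rot: [0.042, 0.999, 0.004, 0.006]
contact_force: [-0.1, 0.4, 0.4]
opening: 0.329
```

>>> servo_tool(
  increments=[
    [0, 0, 0, 0, 0],
    [0, 0, 0, 0, 0],
    [0, 0, 0, 0, 0],
    [0, 0, 0, 0, 0],
    [0, 0, 0, 0, 0],
    [0, 0, 0, 0, 0],
    [0, 0, 0, 0, 0],
    [0, 0, 0, 0, 0],
    [0, 0, 0, 0, 0],
    [0, 0, 0, 0, 0],
  ],
)

```text
time: 61.33
eef_pos: [0.4293, -0.0847, 0.0992]
tcp_rot: [0.042, 0.999, 0.004, 0.007]
contact_force: [-0.8, -0.5, 5.1]
opening: 0.143
```

>>> servo_tool(
  increments=[
    [0, 0, 0, 0.1, 0],
    [0, 0, 0, 0.4, 0],
    [0, 0, 0, 0.8, 0],
    [0, 0, 0, 1.3, 0],
    [0, 0, 0, 1.8, 0],
    [0, 0, 0, 2.3, 0],
    [0, 0, 0, 2.8, 0],
    [0, 0, 0, 3.2, 0],
    [0, 0, 0, 3.2, 0],
    [0, 0, 0, 3.2, 0],
  ],
)

```text
time: 62.17
eef_pos: [0.4289, -0.0844, 0.2263]
tcp_rot: [0.042, 0.999, 0.004, 0.006]
contact_force: [-0.1, -0.5, -5.6]
opening: 0.144
```

>>> servo_tool(
  increments=[
    [0, 0.4, 0, 0, 0.1],
    [0, 1, 0, 0, 0.3],
    [0, 1.7, -0.1, 0, 0.5],
    [0, 2.4, -0.2, 0, 0.8],
    [0, 3.1, -0.3, 0, 1.1],
    [0, 3.8, -0.4, 0, 1.4],
    [0, 4.4, -0.45, 0, 1.56],
    [0, 4.7, -0.45, 0, 1.56],
    [0, 4.7, -0.45, 0, 1.56],
    [0, 4.7, -0.45, 0, 1.56],
  ],
)

```text
time: 63.0
eef_pos: [0.6153, -0.1018, 0.2225]
tcp_rot: [-0.026, 1.0, 0.005, 0.003]
contact_force: [-0.7, -0.3, -4.0]
opening: 0.144
```

```bash
python3 inhand.py .0992 i3.png
```

```text
[ 0.6151 -0.1019  0.2232] 0.1464044683608394 [-0.4431  0.0732 -4.8702] z0 0.12400317417650474
[-1.8744 -8.6144 -0.3959] 893.4941176470588 941.2941176470588
```

>>> servo_tool(
  increments=[
    [0, 0.2, 0, 0, 0],
    [0, 0.4, 0, 0, 0],
    [0, 0.6, 0, 0, 0],
    [0, 0.8, 0, 0, 0],
    [0, 1, 0, 0, 0],
    [0, 1.2, 0, 0, 0],
    [0, 1.4, 0, 0, 0],
    [0, 1.48, 0, 0, 0],
    [0, 1.48, 0, 0, 0],
    [0, 1.48, 0, 0, 0],
  ],
)

```text
time: 63.88
eef_pos: [0.6743, -0.1018, 0.223]
tcp_rot: [-0.026, 1.0, 0.005, 0.003]
contact_force: [-0.0, -0.9, -5.1]
opening: 0.144
```

>>> servo_tool(
  increments=[
    [0, 0, 0, -0.15, 0],
    [0, 0, 0, -0.3, 0],
    [0, 0, 0, -0.45, 0],
    [0, 0, 0, -0.6, 0],
    [0, 0, 0, -0.75, 0],
    [0, 0, 0, -0.9, 0],
    [0, 0, 0, -0.95, 0],
    [0, 0, 0, -0.95, 0],
    [0, 0, 0, -0.95, 0],
    [0, 0, 0, -0.95, 0],
  ],
)

```text
time: 64.72
eef_pos: [0.6729, -0.1017, 0.1837]
tcp_rot: [-0.026, 1.0, 0.006, 0.001]
contact_force: [-4.0, -0.2, -4.7]
opening: 0.142
```

>>> servo_tool(
  increments=[
    [0, 0.03, 0, -0.08, 0],
    [0, 0.03, 0, -0.16, 0],
    [0, 0.03, 0, -0.24, 0],
    [0, 0.03, 0, -0.32, 0],
    [0, 0.03, 0, -0.4, 0],
    [0, 0.03, 0, -0.42, 0],
    [0, 0.03, 0, -0.42, 0],
    [0, 0.03, 0, -0.42, 0],
    [0, 0.03, 0, -0.42, 0],
    [0, 0.03, 0, -0.42, 0],
  ],
)

```text
time: 65.55
eef_pos: [0.6744, -0.1017, 0.1673]
tcp_rot: [-0.026, 1.0, 0.006, 0.001]
contact_force: [0.0, 0.3, -5.4]
opening: 0.146
```

The gate snapped here too (side force back to 0). I'll settle it, release, and retreat.

>>> servo_tool(
  increments=[
    [0, 0, 0, -0.03, 0],
    [0, 0, 0, -0.05, 0],
    [0, 0, 0, -0.05, 0],
    [0.2, 0, 0, -0.05, 0],
    [0.25, 0, 0, -0.05, 0],
    [0.3, 0, 0, -0.05, 0],
    [0.4, 0, 0, -0.05, 0],
    [0.4, 0, 0, -0.05, 0],
    [0.4, 0, 0, -0.05, 0],
    [0.4, 0, 0, -0.05, 0],
  ],
)

```text
time: 66.38
eef_pos: [0.6744, -0.1018, 0.1655]
tcp_rot: [-0.026, 1.0, 0.006, 0.001]
contact_force: [-0.1, 0.8, -0.9]
opening: 0.399
```

>>> servo_tool(
  increments=[
    [0.4, 0, 0, 0.2, 0],
    [0.4, 0, 0, 0.5, 0],
    [0.4, 0, 0, 0.9, 0],
    [0.4, 0, 0, 1.4, 0],
    [0.4, 0, 0, 2, 0],
    [0.4, 0, 0, 2.6, 0],
    [0.4, -0.7, -0.4, 2.8, 0],
    [0.4, -1.5, -1, 2.8, 0],
    [0.4, -2.2, -1.7, 2.8, 0],
    [0.4, -2.9, -2.5, 2.8, 0],
  ],
)

```text
time: 67.22
eef_pos: [0.5582, -0.2013, 0.2799]
tcp_rot: [-0.027, 1.0, 0.005, 0.002]
contact_force: [1.0, -1.1, 0.6]
opening: 0.399
```

>>> servo_tool(
  increments=[
    [0.4, -0.3, -0.8, 0, 0],
    [0.4, -0.6, -1.6, 0, 0],
    [0.4, -0.8, -2.4, 0, 0],
    [0.4, -1, -3.2, 0, 0],
    [0.4, -1.2, -4, 0, 0],
    [0.4, -1.4, -4.8, 0, 0],
    [0.4, -1.6, -5.4, 0, 0],
    [0.4, -1.6, -5.4, 0, 0],
    [0.4, -1.6, -5.4, 0, 0],
    [0.4, -1.6, -5.4, 0, 0],
  ],
)

```text
time: 68.05
eef_pos: [0.4945, -0.417, 0.2809]
tcp_rot: [-0.027, 1.0, 0.005, 0.003]
contact_force: [0.2, -0.2, 0.6]
opening: 0.399
```

```bash
python3 hang.py .6724 -.1015 | tail -7; python3 hang.py .6656 .088|grep 0.066; python3 - <<'E'
from h import *
a=cam("side");b=cam("top");s=ctrl.get_state();print(s["time"],s["eef_pos"],s["contact_force"])
f=lambda p:(255*(p["frame"]/255.)**.7).astype(np.uint8)[:,:,::-1]
A=cv2.resize(f(a)[155:305,285:405],None,fx=3.5,fy=3.5,interpolation=cv2.INTER_CUBIC);B=cv2.resize(f(b)[155:305,250:380],None,fx=2.9,fy=3.5,interpolation=cv2.INTER_CUBIC)
cv2.imwrite("pics/end.png",np.hstack([A,B]))
E
```

```text
68.15 [ 0.4949 -0.4162  0.2806] [-0.0277  0.9996  0.0046  0.0028]
0.058 [ 24.1406 165.5469] 62.9
0.062 [-10.1562 143.2812] 62.9
0.066 [-10.1562 143.2812] 62.9
0.07 [  4.0625 189.6875] 62.9
0.074 [  4.0625 189.6875] 62.9
0.078 [  4.0625 189.6875] 62.9
0.066 [ 77.6868 201.2524] 137.95
68.35 [ 0.4947241  -0.41638556  0.28015121] [0.63472379 0.9600556  0.62135553]
```

View pics/end.png

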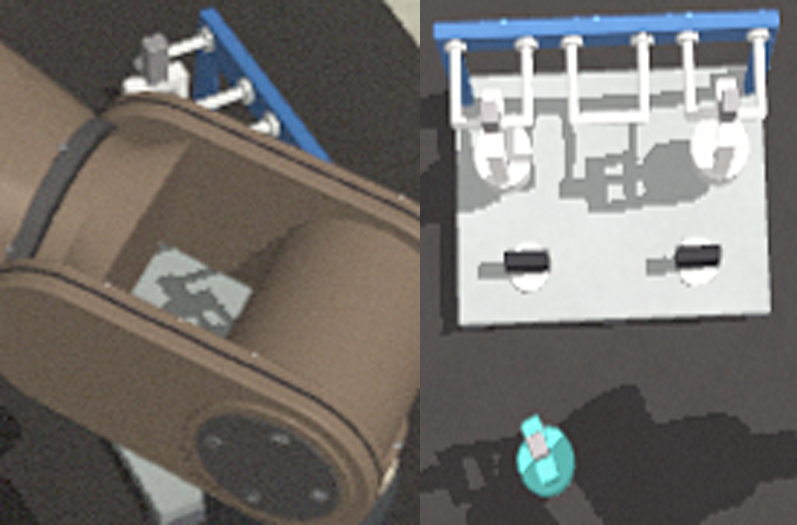

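The last viewed picture (top half) shows both weights in eyes 1 and 3 and both handles across; the arm hides the side view. I'll move it away and check the hanging numerically, gates included.

>>> servo_tool(
  increments=[
    [0.4, 0, 1, 0.2, 0],
    [0.4, 0, 2, 0.4, 0],
    [0.4, 0, 3, 0.4, 0],
    [0.4, 0, 4, 0.4, 0],
    [0.4, 0, 5, 0.4, 0],
    [0.4, 0, 6, 0.4, 0],
    [0.4, 0, 7, 0.4, 0],
    [0.4, 0, 8, 0.4, 0],
    [0.4, 0, 9, 0.4, 0],
    [0.4, 0, 10, 0.4, 0],
  ],
)

```text
time: 69.18
eef_pos: [0.4942, -0.0141, 0.2965]
tcp_rot: [-0.028, 1.0, 0.005, 0.003]
contact_force: [0.8, -0.4, -1.0]
opening: 0.397
```

>>> servo_tool(
  increments=[
    [0.4, 0, 1, 0, 0],
    [0.4, 0, 2, 0, 0],
    [0.4, 0, 3, 0, 0],
    [0.4, 0, 4, 0, 0],
    [0.4, 0, 5, 0, 0],
    [0.4, -0.2, 6, 0, 0],
    [0.4, -0.4, 7, 0, 0],
    [0.4, -0.6, 8, 0, 0],
    [0.4, -0.8, 9, 0, 0],
    [0.4, -1, 10, 0, 0],
  ],
)

```text
time: 70.02
eef_pos: [0.4529, 0.3883, 0.2968]
tcp_rot: [-0.028, 1.0, 0.005, 0.003]
contact_force: [0.4, -0.6, 0.8]
opening: 0.401
```

```bash
python3 hang.py .6656 .088; python3 hang.py .673 -.1015; python3 - <<'E'
from h import *
np.set_printoptions(precision=3,suppress=True,linewidth=220)
a=cam("side");b=cam("top");s=ctrl.get_state();print(s["time"],s["eef_pos"],s["contact_force"])
g=a["frame"].astype(int).min(2)
th=np.radians(3)
for x,y in((.6656,.088),(.675,-.1015)):
    W=lambda L:np.array([x+np.cos(th)*L[0]-np.sin(th)*L[1],y+np.sin(th)*L[0]+np.cos(th)*L[1],.066+L[2]])
    for n,L in(("gate shut",(0,-.007,.078)),("spine",(-.018,-.007,.07)),("nose",(.018,-.007,.09)),("gap under gate",(0,-.007,.058)),("disc",(0,-.01,.03))):
        r,c=proj(a,W(L)); print(n,(round(r,1),round(c,1)),a["frame"][int(round(r)),int(round(c))],end=" ")
    r,c=[int(v) for v in proj(a,W((0,0,.078)))];print();print(r-18,c-12);print(g[r-18:r+20,c-12:c+13])
for q in("spanner","oil","fitting"):
    print(q,[(np.round(v["centre"],1).tolist(),round(v["conf"],2)) for p in(a,b) for v in ctrl.landmark_of(p,q)[:2]])
E
```

```text
70.1167 [0.4516 0.391  0.2962] [-0.0315  0.9995  0.0054  0.0026]
0.058 [2.9394 7.067 ] 458.1676470588235
0.062 [1.2837 3.7719] 459.86372549019603
0.066 [-0.1514 -0.3442] 459.89313725490194
0.07 [-1.7067 -3.6957] 460.285294117647
0.074 [-3.3904 -7.2718] 460.77941176470586
0.078 [ -5.449  -10.5533] 461.7852941176471
70.2167 [0.4532 0.3871 0.2963] [-0.0295  0.9996  0.0042  0.0029]
0.058 [  0.7305 -13.279 ] 683.743137254902
0.062 [ -5.1344 -24.337 ] 679.9509803921569
0.066 [ -6.8707 -26.7323] 675.1333333333334
0.07 [ -7.8064 -28.6713] 671.4352941176471
0.074 [ -8.3917 -31.2064] 669.3509803921569
0.078 [-10.7987 -34.0993] 663.150980392157
70.3167 [0.454 0.385 0.297] [-0.257 -0.086  0.178]
gate shut (np.float64(192.2), np.float64(331.2)) [38 38 39] spine (np.float64(196.6), np.float64(324.7)) [172 169 165] nose (np.float64(186.6), np.float64(337.8)) [224 225 219] gap under gate (np.float64(197.7), np.float64(330.9)) [227 229 222] disc (np.float64(205.9), np.float64(331.0)) [137 138 129] 
172 317
[[ 37  32  35  34  37  34  77 107  88  54  74  93 103 103  97  98  73  52 101  82  36  34  32  
[... 7536 characters left out ...]
 137 157 121 125 187 206 207 210 212 211 212 214 211 211 211 210 214 215 210 221 160  85  72  72]
 [ 79  86 188 156 138 192 206 203 210 212 214 216 213 211 215 217 212 210 217 216 207 171 111  79  73]
 [ 77  85 142 136 160 198 212 209 212 213 213 212 212 213 212 212 213 216 214 218 183 151 148 105  70]
 [ 85  91  87 151 197 208 214 213 211 213 214 213 212 214 213 216 218 217 220 204 173 144 145 116  88]
 [ 83  92  98  98 139 183 203 215 216 215 213 213 214 217 216 217 220 219 205 182 160 143 144 143 150]]
spanner [([164.0, 258.7], 0.84), ([235.2, 163.7], 0.61)]
oil [([429.2, 368.4], 0.82), ([266.1, 484.7], 0.92)]
fitting [([242.9, 361.3], 0.18), ([223.4, 430.2], 0.43), ([290.5, 425.0], 0.4)]
```

Both weights sit at their eye bars with gates lying parallel to the bow (shut), the bystanders are where they were, and the arm is clear. Handing in.

```bash
python3 -c "
from plant import ctrl
print(ctrl.sign_off(), ctrl.get_state()['time'])"
```

```text
the job is handed in; nothing more can be done
the job is handed in; nothing more can be done
```

The job is handed in at about 70 s on the robot's clock; the hand-in gave no verdict. Both T-bolts are locked and both test weights hang on the bracket. The turquoise look-alike was left standing.

**What I did**
- **T-bolts:** I put both into the foot slots, flange down on the plate, and turned each about 90°. Each reached the plate at the same height reading as in the rest, and the pictures show both handles across their slots.
- **Weights:** only two were present. The left one went onto eye 1 and the right one onto eye 3. While I was on the bolts, the right one had been knocked a few centimetres aside, so I measured it again.

**What the last checks showed**
- **Eye 1:** the shape fit puts the weight within 1 mm of the expected hanging position.
- **Eye 3:** the shape fit failed because the grey plate behind confused it. I relied on the top picture, the hook pixels, and the gate's push dropping to zero as it snapped over the bar.
- **Gates:** both look shut in the side view, judged from pixel values only.
- **Still hanging:** I did not measure whether the weights were completely still.
- **Bystanders:** the bottle is unmoved in both views. The spanner and fitting also read unmoved, but the fitting only from a low-confidence detection in the top view.

**What disagreed:** the tool's reported height read about 36 mm too low compared with touching the bench. My first grasp of a bolt closed on air because of it. I corrected for this in every later move.

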